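# Unload the solid-phase-extraction manifold

## Task

The extraction run is finished, so unload the vacuum manifold: work every spent cartridge out of its port by twisting it back and forth while pulling gently, so that the lid is not lifted with it, and put them all into the grey waste bin. Then lever the stuck lid up with the prying blade in the gap at its front edge, swing the lid fully open, and lay the blade back down flat on the bench. Last, lift the collection rack out by its handle, keeping it upright, and stand it flat inside the steel tray; leave the other things on the bench where they are.

Things in the scene. Friction and masses are not known exactly. Their poses are not given: they have to be found in the camera images.
- manifold: vacuum manifold: clear tank 250 (x) x 190 (y) x 135 mm, fixed; origin under its centre. White lid, 270 mm long, hinged along the +y side; on the -y side (its front) rim flange and lid stick out 25 mm past the tank wall, to y = -120 mm. Lid underside at z = 143 mm, top at 155, grey port bar on it to 161. Tank floor at z = 6 mm, inside 238 x 178 mm. Black caps on the lid's front half stay there
- lid (a joint): opening angle of the manifold's lid, rad: 0 shut, 1.57 upright, stop at 1.95. The hinge is stiff, so the lid stays at any angle. From shut, raising it takes about 5 N upward at the front edge; a pull of about 17 N on the cartridges lifts it
- lid_hinge (a point): point on the lid's hinge line, at mid length and at the height of the lid's underside (manifold frame: 0, +100, 143 mm); the line runs along the manifold's x
- pry_gap (a point): middle of the mouth of the prying gap between rim flange (below) and the lid's front edge (above), at 0, -120, 139 mm in the manifold's frame. The gap is 8 mm high (this point is at half height), as long as the lid (270 mm along x) and 25 mm deep in the manifold's +y, to the black gasket
- port1 (a point): centre of the mouth of a port, top face of the grey port bar on the lid; ports 55 mm apart along the manifold's x, 60 mm from the hinge line
- port2 (a point): as port1, another port
- port3 (a point): as port1, another port
- port4 (a point): as port1, another port
- cart1_mid (a point): middle of a spent cartridge, 119 mm long, 60 g, z axis from nozzle to open top. From the lower end: nozzle 12 mm, spigot 18 mm long and 20 thick, barrel 30 mm thick up to 115 mm, flange 46 (x) x 32 (y) x 4 mm on top. It starts upright in port1, spigot squeezed by a rubber bush: holds about 28 N pulled straight, turns at 0.3 N m, needs far less pull while turning; free once 12 mm up
- cart2_mid (a point): as cart1_mid, another cartridge, in port 2 (may be absent)
- cart3_mid (a point): as cart1_mid, another cartridge, in port 3 (may be absent)
- cart4_mid (a point): as cart1_mid, another cartridge, in port 4 (may be absent)
- bin: grey waste bin, open-topped, 200 (x) x 160 (y) x 70 mm high, walls 4 mm, loose, 0.4 kg; origin at the centre of its underside
- blade_grip (a point): grip point in the prying blade's black rubber handle, 12 mm above its underside; x axis points to the blade's tip. Handle 100 mm long, 22 wide, 24 high; this point is 30 mm behind its front end; steel blade 95 long, 30 wide, 3 mm thick, at the handle's mid height. 0.12 kg, lies flat on the bench
- blade_tip (a point): middle of the blade's tip edge, 125 mm ahead of blade_grip at the same height
- rack_grip (a point): middle of the collection rack's black handle bar, 14 x 14 mm and 96 mm long along its y, 110 mm above the rack's underside. Rack base 190 (x) x 110 (y) mm, eight glass tubes in two rows whose tops are 74 mm above the underside; 0.45 kg; it stands on the tank's floor under the lid
- tray: steel tray on the bench, fixed, 220 (x) x 160 (y) x 14 mm high, walls 4 mm, floor 4 mm thick; origin at the centre of its underside
- vialbox: bystander: cardboard vial box 100 x 70 x 35 mm, origin under its centre
- beaker: bystander: glass beaker 68 mm across, 85 mm high, origin under its centre
- washbottle: bystander: white wash bottle 64 mm across, 160 mm high, origin under its centre
- jar: bystander: amber jar 60 mm across, 70 mm high, origin under its centre
- timer: bystander: flat white lab timer 65 x 65 x 18 mm, origin under its centre
- tipbox: bystander: blue pipette-tip box 120 x 80 x 80 mm, origin under its centre
Not all that is in view belongs to the job. What is shaped like the part that bears cart2_mid but green is not meant. What is shaped like the part that bears cart3_mid but orange is not meant.

How it is judged:
On the way, in this order (a step that is already met when the one before it is completed fails the run):
1. every spent cartridge is out of its port and in the bin, with the lid still down (x of cart1_mid in the frame of bin between -0.096 and 0.096 m and y of cart1_mid in the frame of bin between -0.076 and 0.076 m and z of each of cart1_mid, cart2_mid, cart3_mid, cart4_mid in the frame of bin below 0.1 m and x of cart2_mid in the frame of bin between -0.096 and 0.096 m and y of cart2_mid in the frame of bin between -0.076 and 0.076 m and x of cart3_mid in the frame of bin between -0.096 and 0.096 m and y of cart3_mid in the frame of bin between -0.076 and 0.076 m and x of cart4_mid in the frame of bin between -0.096 and 0.096 m and y of cart4_mid in the frame of bin between -0.076 and 0.076 m and value of joint lid below 0.045 rad), for 0.2 s.
2. the lid's front edge is levered up with the blade (value of joint lid above 0.1 rad and contact force between blade and lid above 0.3 N), for 0.1 s.
3. the lid is swung fully open (value of joint lid above 1.4 rad), for 0.2 s.
At the end, for the whole second after the job is handed in: all cartridges lie in the bin (centres inside its walls and less than 100 mm above its underside), the lid is open beyond 1.4 rad, the rack stands flat (within 0.06 rad) on the tray's floor with its handle within 35 mm of the tray's centre either way, at rest, and the blade lies flat on the bench (x of cart1_mid in the frame of bin between -0.096 and 0.096 m and y of cart1_mid in the frame of bin between -0.076 and 0.076 m and z of each of cart1_mid, cart2_mid, cart3_mid, cart4_mid in the frame of bin below 0.1 m and x of cart2_mid in the frame of bin between -0.096 and 0.096 m and y of cart2_mid in the frame of bin between -0.076 and 0.076 m and x of cart3_mid in the frame of bin between -0.096 and 0.096 m and y of cart3_mid in the frame of bin between -0.076 and 0.076 m and x of cart4_mid in the frame of bin between -0.096 and 0.096 m and y of cart4_mid in the frame of bin between -0.076 and 0.076 m and value of joint lid above 1.4 rad and x of rack_grip in the frame of tray between -0.035 and 0.035 m and y of rack_grip in the frame of tray between -0.035 and 0.035 m and z of rack_grip in the frame of tray below 0.119 m and angle between rack_grip's own z axis and vertical below 0.06 rad and linear speed of rack below 0.02 m/s and height (world z) of blade_grip below 0.02 m and angle between the z axis of blade_grip and the z axis of tray, either way round below 0.15 rad); the robot touches nothing.
It fails at once if the lid is lifted (over 0.045 rad, 10 mm at its front edge) while a cartridge is still in its port (value of joint lid above 0.045 rad and (distance between cart1_mid and port1 below 0.043 m or distance between cart2_mid and port2 below 0.043 m or distance between cart3_mid and port3 below 0.043 m or distance between cart4_mid and port4 below 0.043 m)).
It fails at once if the collection rack is tipped more than 0.6 rad (angle between rack_grip's own z axis and vertical above 0.6 rad).
It fails at once if a bystander is pushed more than 40 mm aside (distance of any of vialbox, beaker, washbottle, jar, timer, tipbox from where it was at the start of the episode above 0.04 m).
Of cart1, cart2, cart3, cart4 only 2 to 4 are there at a start; the rules pass over those that are not, and their reading is None.
At some moment in a run one of blade, bin may be knocked a few centimetres aside while the robot is not near it.
It also fails if it takes over 210 s, if anything falls off the work surface, if the arm or the gripper's body presses on something with over 40 N, if the wrist force passes 120 N, or if a joint passes its speed limit or range.

## Robot

A 6-joint arm with a two-finger parallel gripper is mounted at the origin on the work surface. World frame = base frame: x ahead of the robot, y to its left, z up, the work surface at z = 0. Lengths are in m, angles in rad, forces in N, time in s.
With the tool pointing down it reaches from about 0.35 to 0.85 m from the base axis. Payload 8.1 kg.
Tool frame: the origin (TCP) lies at the very end of the fingers, on their centre line; the grasp point (between the pads) lies robot.hold_point_z behind it (robot.hold_point_z is the distance from the TCP to the grasp point, in m); z points along the fingers, y is the direction in which the jaws open and shut (so a half turn about z gives the same grasp; the last joint's range is limited). The gripper opens to 93 mm and grips with 3 to 60 N. Pads are 15 mm wide; open, the fingers measure 128 mm over their backs; the gripper's body (75 mm by 188 mm) begins 65 mm behind the grasp point.
Start: joints at [-1.289, 0.13, 1.488, -0, 1.523, -0.085], TCP at [0.215, -0.56, 0.219] pointing down, gripper open.
Joint ranges: [-2.96, 2.96], [-0.89, 2.26], [0.02, 2.5], [-1.34, 4.48], [0, 2.73], [-2.66, 2.66]. Speed limits (rad/s): [2.39, 2.39, 2.79, 3.14, 3.14, 3.14].

## Interface

Orientations are given as a rotation vector (axis times angle).
In Python, from plant import robot, cams gives the robot as it stands. The module is installed in compiled form; this text tells all that it offers.
- The arm moves only by the tool step_arm, never from a script. Its argument "deltas" is a list of rows, each an object with "offset": the shift along the tool's x, y, z in cm, a list of three; "roll": the turn about the tool's z in rad. In form: [{"offset": [x, y, z], "roll": roll}, ...]. A call has 1 to 12 rows; each row shifts and turns the commanded pose from where the row before left it, along the tool's axes as they then stand; what a row does not reach is not made up. A row lasts 1/8 s, in which the tool goes at most 62.5 mm and 10.7 degrees, less where a joint would pass 70% of its speed; a pose out of reach is approached as far as the arm can. A call with a gripper value outside its range is refused whole. "fingers" is the finger opening in cm, from 0 to 9.3, set as the call begins (left out, the last holds). The fingers move at their own pace and stop on an object; "grip_force" is the grip in N (left out, the last holds). Time passes only in rows, so rows that do not move let the fingers close. It gives the time, the measured TCP pose, the force and the opening at its end, in the units of the state.
- robot.read_state(): the state, without advancing time (a new reading comes with each control period).
- cams.read_camera(name): name is "scene" or "side" or "wrist"; returns a dict with "pixels" (384x512x3 uint8, red, green, blue), "fx", "fy", "cx", "cy" (pixels), "extrinsics" (4x4, takes a point from world to camera coordinates). Camera axes: x right, y down, z forward; pixel columns grow to the right and rows downward; lengths in m; the calibration is good to about 2 mm. A picture is of the moment at which its call begins. There is no depth.
- robot.close_job(): hands the job in, once; it reports no verdict.
Trained networks look in a picture, given as the dict that the camera call returned (one of the last four; its "shot" number tells which), for a name from the list of things; names that differ only in an ending like _2 or _b are one class to them, and where a whole thing is asked for, a point or a joint stands for the part that bears it (a point fixed in the world has none). Each returns a list of dicts, best first, with "score" (0 to 1); they miss things now and then, are a little off and sometimes report something else, mostly with a low value. They report only what shows in the picture. A call takes as long as a camera call. They do not tell look-alikes from the thing itself.
- cams.boxes_of(picture, thing): "xy" ([column, row] in pixels, amid what is visible of it).
- cams.silhouettes(picture, thing): "mask" (384x512 bool, what is visible of it) and "xy" ([column, row] in pixels, amid what is visible of it).
- cams.pinpoint(picture, thing): "xy" ([column, row] in pixels: a listed point, or the origin of a listed thing).
The state is a dict: "t": time; "q": joint angles; "dq": joint speeds; "joint_torque": joint torques, N m; "tool_pos": TCP position; "orientation": TCP orientation; "force": force on the tool from outside, world axes, zero at the start; "wrist_torque": the same for the moment, N m; "opening": finger opening in m.
Only numpy, scipy, OpenCV 4.12 (cv2) and the standard library are available. Lean on these libraries where they do the work, as an engineer would, in place of code of your own. Each camera call takes 0.05 s, during which the arm holds its last target. There are 200 camera calls.

## Working session

There is one attempt and no reset: what is moved stays moved. The work goes in short steps, Python scripts to look and compute and a tool call to move; the robot and the scene stay as the last step left them, time stands still between calls to the robot, and variables do not carry over. Pictures are saved under pics/ and viewed, about 12 in all and at most 16, crops included, and the job is handed in when it is done.

Besides the shell and the picture viewer there is one more tool, called after "Request:" by a JSON object that holds its "name" and its "arguments". step_arm: Moves the arm, as the interface text tells. Its arguments: {"type":"object","properties":{"deltas":{"type":"array"},"fingers":{"type":"number"},"grip_force":{"type":"number"}},"required":["deltas"]}

```bash
mkdir -p pics
cat > h.py <<'E'
from plant import robot, cams
import numpy as np, cv2
from scipy.spatial.transform import Rotation as R
def snap(n,f=None):
    p=cams.read_camera(n)
    if f: cv2.imwrite('pics/'+f,p['pixels'][:,:,::-1])
    return p
def ray(p,xy):
    E=np.array(p['extrinsics']);d=E[:3,:3].T@np.array([(xy[0]-p['cx'])/p['fx'],(xy[1]-p['cy'])/p['fy'],1])
    return -E[:3,:3].T@E[:3,3],d
def atz(p,xy,z):
    c,d=ray(p,xy);return c+d*(z-c[2])/d[2]
def tri(l):
    A=np.zeros((3,3));b=np.zeros(3)
    for p,xy in l:
        c,d=ray(p,xy);d=d/np.linalg.norm(d);M=np.eye(3)-np.outer(d,d);A+=M;b+=M@c
    return np.linalg.solve(A,b)
def proj(p,X):
    E=np.array(p['extrinsics']);v=E[:3,:3]@np.array(X)+E[:3,3]
    return np.array([p['fx']*v[0]/v[2]+p['cx'],p['fy']*v[1]/v[2]+p['cy']])
E
cat > a.py <<'E'
from h import *
np.set_printoptions(precision=3,suppress=True)
s=snap('scene','s0.png');d=snap('side','d0.png');w=snap('wrist','w0.png')
print({k:np.round(v,3) for k,v in robot.read_state().items()},robot.hold_point_z)
for n,p in(('s',s),('d',d),('w',w)):
    E=np.array(p['extrinsics']);print(n,'cam',-E[:3,:3].T@E[:3,3])
names='manifold lid lid_hinge pry_gap port1 cart1_mid bin blade_grip blade_tip rack_grip tray vialbox beaker washbottle jar timer tipbox'.split()
for t in names:
    for n,p in(('s',s),('d',d)):
        print(t,n,[(np.round(o['xy']).astype(int).tolist(),round(o['score'],2)) for o in cams.pinpoint(p,t)][:6])
E
python3 a.py
```

```text
{'t': np.float64(0.15), 'q': array([-1.289,  0.131,  1.489,  0.   ,  1.523, -0.085]), 'dq': array([ 0.   , -0.002, -0.005,  0.001, -0.   ,  0.   ]), 'joint_torque': array([  0.001, -56.048, -49.233,   0.077,   0.031,  -0.   ]), 'tool_pos': array([ 0.215, -0.56 ,  0.218]), 'orientation': array([-3.087, -0.573,  0.   ]), 'force': array([0.11 , 0.055, 0.413]), 'wrist_torque': array([ 0.006, -0.009,  0.041]), 'opening': np.float64(0.093)} 0.0188
s cam [1.427 0.507 0.895]
d cam [0.223 0.84  1.228]
w cam [ 0.292 -0.53   0.383]
manifold s [([322, 247], 0.75)]
manifold d [([230, 272], 0.61), ([258, 344], 0.35)]Traceback (most recent call last):
  File "a.py", line 10, in <module>
    print(t,n,[(np.round(o['xy']).astype(int).tolist(),round(o['score'],2)) for o in cams.pinpoint(p,t)][:6])
                                                                                     ~~~~~~~~~~~~~^^^^^
ValueError: it knows: beaker, bin, blade_grip, blade_tip, cart1_mid, cart2_mid, cart3_mid, cart4_mid, jar, lid_hinge, manifold, port, pry_gap, rack_grip, timer, tipbox, tray, vialbox, washbottle
```

```bash
sed -i "s/manifold lid lid/manifold lid/;s/ port1 / port /" a.py; sed -i "s/s0.png/s1.png/;s/d0.png/d1.png/;s/w0.png/w1.png/" a.py; python3 a.py|tail -n +5; python3 -c "
import cv2,numpy as np
a=[cv2.imread('pics/'+f) for f in('s1.png','d1.png')]
for n,i in zip('sd',a): cv2.imwrite('pics/%sb.png'%n,cv2.resize(i,(768,576),interpolation=cv2.INTER_CUBIC))"
```

```text
manifold s [([322, 245], 0.72)]
manifold d [([230, 271], 0.61)]
lid_hinge s [([354, 219], 0.58)]
lid_hinge d [([216, 274], 0.77), ([234, 257], 0.44)]
pry_gap s [([287, 198], 0.91)]
pry_gap d [([242, 218], 0.9), ([258, 343], 0.67)]
port s [([341, 204], 0.96), ([328, 227], 0.86), ([343, 194], 0.72), ([334, 217], 0.62)]
port d [([200, 248], 0.94), ([249, 260], 0.89), ([230, 256], 0.79), ([210, 251], 0.78)]
cart1_mid s [([340, 187], 0.59)]
cart1_mid d [([249, 185], 0.74), ([245, 256], 0.57)]
bin s [([287, 200], 0.65)]
bin d [([291, 156], 0.55)]
blade_grip s [([254, 189], 0.79), ([338, 207], 0.5)]
blade_grip d [([297, 210], 0.64)]
blade_tip s [([283, 200], 0.51)]
blade_tip d [([285, 237], 0.84), ([215, 250], 0.3)]
rack_grip s []
rack_grip d []
tray s [([216, 227], 0.86)]
tray d [([193, 212], 0.42)]
vialbox s [([364, 288], 0.78)]
vialbox d [([181, 307], 0.92)]
beaker s [([165, 214], 0.65), ([340, 194], 0.25)]
beaker d [([251, 154], 0.79), ([193, 211], 0.25)]
washbottle s [([235, 269], 0.64)]
washbottle d [([292, 155], 0.7), ([193, 213], 0.63)]
jar s [([394, 231], 0.89), ([357, 218], 0.45)]
jar d [([257, 345], 0.67)]
timer s [([362, 209], 0.37)]
timer d [([294, 312], 0.87)]
tipbox s [([149, 183], 0.59)]
tipbox d [([293, 127], 0.92)]
```

View pics/sb.png

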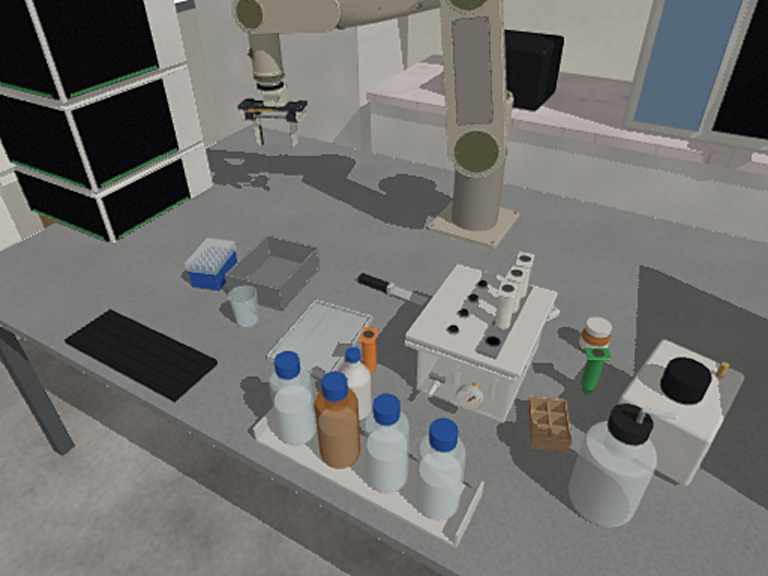

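View pics/db.png

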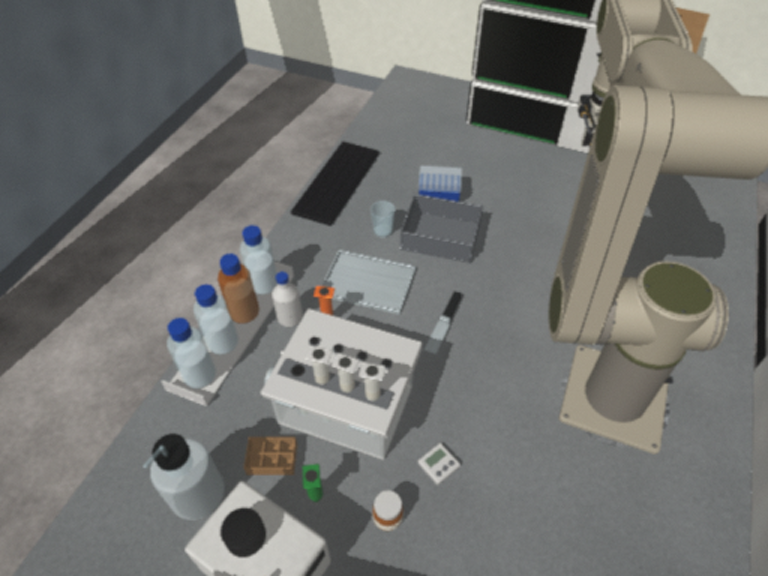

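```bash
cat > b.py <<'E'
from h import *
np.set_printoptions(precision=3,suppress=True)
s=snap('scene');d=snap('side')
B=lambda p,t,f=cams.pinpoint:[(o['xy'],o['score']) for o in f(p,t)]
for t in 'manifold lid_hinge pry_gap bin blade_grip blade_tip tray beaker tipbox timer jar washbottle vialbox'.split():
    a,b=B(s,t)[:1],B(d,t)[:1]
    if a and b:print(t,tri([(s,a[0][0]),(d,b[0][0])]),atz(s,a[0][0],0),atz(d,b[0][0],0))
for p in(s,d):
    print('port',[(atz(p,x,.161),round(c,2)) for x,c in B(p,'port')])
    print('cart box@.205',[(np.round(x),atz(p,x,.205),round(c,2)) for x,c in B(p,'cart1_mid',cams.boxes_of)])
    print('bin',[(np.round(x),atz(p,x,.03),round(c,2)) for x,c in B(p,'bin',cams.boxes_of)])
    print('blade',[(np.round(x),atz(p,x,.012),round(c,2)) for x,c in B(p,'blade_grip',cams.boxes_of)])
E
python3 b.py
```

```text
manifold [0.559 0.258 0.001] [ 0.558  0.26  -0.   ] [0.559 0.256 0.   ]
lid_hinge [0.56  0.343 0.15 ] [ 0.386  0.311 -0.   ] [0.607 0.272 0.   ]
pry_gap [0.572 0.129 0.144] [0.408 0.058 0.   ] [0.618 0.031 0.   ]
bin [ 0.546 -0.345 -0.002] [ 0.546 -0.346  0.   ] [ 0.545 -0.339  0.   ]
blade_grip [ 0.429 -0.069  0.01 ] [ 0.413 -0.083  0.   ] [ 0.43  -0.069  0.   ]
blade_tip [0.437 0.055 0.021] [0.409 0.037 0.   ] [0.441 0.049 0.   ]
tray [ 0.669 -0.105 -0.001] [ 0.665 -0.116  0.   ] [ 0.667 -0.093  0.   ]
beaker [ 0.701 -0.302 -0.004] [ 0.705 -0.298 -0.   ] [ 0.7   -0.299  0.   ]
tipbox [ 0.588 -0.51   0.004] [ 0.591 -0.5    0.   ] [ 0.592 -0.529  0.   ]
timer [ 0.313  0.306 -0.007] [0.325 0.312 0.   ] [0.311 0.304 0.   ]
jar [ 0.376  0.336 -0.012] [ 0.352  0.231 -0.   ] [0.371 0.449 0.   ]
washbottle [0.797 0.066 0.006] [0.792 0.059 0.   ] [0.799 0.066 0.   ]
vialbox [ 0.653  0.432 -0.   ] [0.653 0.432 0.   ] [0.653 0.431 0.   ]
port [(array([0.53 , 0.292, 0.161]), 0.94), (array([0.483, 0.281, 0.161]), 0.93), (array([0.641, 0.299, 0.161]), 0.71), (array([0.603, 0.291, 0.161]), 0.56), (array([0.48 , 0.268, 0.161]), 0.3)]
cart box@.205 [(array([348., 176.]), array([0.441, 0.271, 0.205]), 0.59)]
bin []
blade [(array([258., 191.]), array([ 0.429, -0.063,  0.012]), 0.65)]
port [(array([0.638, 0.293, 0.161]), 0.95), (array([0.536, 0.284, 0.161]), 0.93), (array([0.592, 0.293, 0.161]), 0.81), (array([0.484, 0.273, 0.161]), 0.57), (array([0.404, 0.157, 0.161]), 0.5)]
cart box@.205 [(array([244., 250.]), array([0.494, 0.275, 0.205]), 0.5)]
bin [(array([292., 153.]), array([ 0.541, -0.335,  0.03 ]), 0.7)]
blade [(array([291., 217.]), array([ 0.44 , -0.029,  0.012]), 0.53), (array([227., 257.]), array([0.591, 0.214, 0.012]), 0.24)]
```

Request:
{"name": "step_arm", "arguments": {"deltas": [{"offset": [0,0,-5.5],"roll": 0},{"offset": [3.4,-4.25,-5.5],"roll": 0},{"offset": [3.4,-4.25,0],"roll": 0},{"offset": [3.4,-4.25,0],"roll": 0},{"offset": [3.4,-4.25,0],"roll": 0},{"offset": [3.4,-4.25,0],"roll": 0},{"offset": [3.4,-4.25,0],"roll": 0},{"offset": [3.4,-4.25,0],"roll": 0},{"offset": [3.4,-4.25,0],"roll": 0},{"offset": [3.4,-4.25,0],"roll": 0},{"offset": [3.4,-4.25,0],"roll": 0},{"offset": [3.4,-4.25,0],"roll": 0}], "fingers": 9.3}}

```text
t: 5.3
tool_pos: [0.3938, 0.0022, 0.3184]
orientation: [3.088, 0.573, 0.002]
force: [0.5, -0.2, 0.6]
opening: 0.0928
```

Request:
{"name": "step_arm", "arguments": {"deltas": [{"offset": [3.4,-4.25,0],"roll": 0},{"offset": [3.4,-4.25,0],"roll": 0},{"offset": [3.4,-4.25,0],"roll": 0},{"offset": [3.4,-4.25,0],"roll": 0},{"offset": [3.4,-4.25,0],"roll": 0},{"offset": [0,0,0],"roll": 0.14},{"offset": [0,0,0],"roll": 0.14},{"offset": [0,0,0],"roll": 0},{"offset": [0,0,0],"roll": 0}]}}

```text
t: 6.42
tool_pos: [0.476, 0.2597, 0.3182]
orientation: [-3.138, -0.141, -0.0]
force: [1.0, -0.9, -0.1]
opening: 0.0933
```

```bash
cat > w.py <<'E'
from h import *
import sys
np.set_printoptions(precision=3,suppress=True)
st=robot.read_state();r=R.from_rotvec(st['orientation']).as_matrix()
print('t',st['t'],'tcp',st['tool_pos'],'q',st['q'],'F',st['force'],'open',st['opening'],'az',np.arctan2(r[1,0],r[0,0]),'z',r[:,2])
f=sys.argv[1]
w=snap('wrist',f+'.png')
E=np.array(w['extrinsics']);print('cam',-E[:3,:3].T@E[:3,3])
for a in sys.argv[2:]:
    t,z=a.split('@');z=float(z)
    for nm,fn in(('pin',cams.pinpoint),('box',cams.boxes_of)):
        try:
            for o in fn(w,t): print(t,nm,np.round(o['xy']),atz(w,o['xy'],z),round(o['score'],2))
        except ValueError as e: print(e)
E
python3 w.py w2 port@.161 cart1_mid@.1905 pry_gap@.139 lid_hinge@.143
```

```text
t 6.425 tcp [0.476 0.26  0.318] q [ 0.405 -0.046  1.49   0.     1.697  1.886] F [ 0.999 -0.927 -0.117] open 0.09334490648641551 az 0.08975325706032589 z [ 0.  0. -1.]
cam [0.558 0.268 0.484]
port pin [233. 177.] [0.48  0.285 0.161] 0.65
port box [300. 105.] [0.558 0.225 0.161] 0.66
cart1_mid pin [227. 184.] [0.48  0.288 0.191] 0.61
cart1_mid pin [389. 103.] [0.566 0.151 0.191] 0.17
cart1_mid box [298. 103.] [0.56  0.23  0.191] 0.66
cart1_mid box [223. 198.] [0.466 0.291 0.191] 0.62
pry_gap pin [389. 105.] [0.566 0.129 0.139] 0.87
pry_gap box [300. 101.] [0.562 0.222 0.139] 0.9
pry_gap box [299. 104.] [0.558 0.222 0.139] 0.55
lid_hinge pin [174.  88.] [0.563 0.351 0.143] 0.57
lid_hinge pin [134. 207.] [0.431 0.394 0.143] 0.53
lid_hinge box [297. 104.] [0.559 0.225 0.143] 0.81
```

View pics/w2.png

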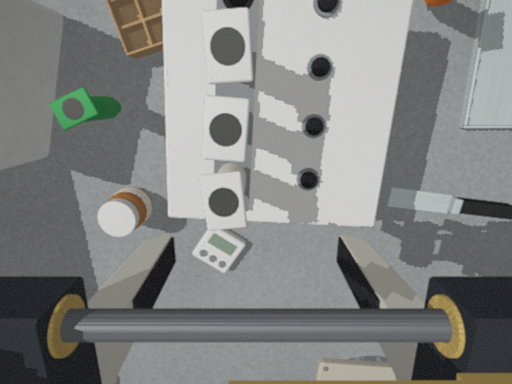

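Run:
```python
from h import *
np.set_printoptions(precision=4,suppress=True)
w=snap('wrist')
for n,z,l in(('carts',.25,[(224,202),(226,130),(228,47)]),('open hole bottom?',.25,[(227,46)]),('caps',.16,[(328,4),(320,67),(314,126),(309,179)]),('lid',.155,[(168,216),(375,225),(410,5),(164,10)])):
  for x in l: print(n,x,atz(w,x,z))
```

```text
carts (224, 202) [0.4813 0.2853 0.25  ]
carts (226, 130) [0.5358 0.2871 0.25  ]
carts (228, 47) [0.5905 0.2891 0.25  ]
open hole bottom? (227, 46) [0.5911 0.2898 0.25  ]
caps (328, 4) [0.6461 0.2103 0.16  ]
caps (320, 67) [0.5934 0.2098 0.16  ]
caps (314, 126) [0.5389 0.2078 0.16  ]
caps (309, 179) [0.4847 0.2053 0.16  ]
lid (168, 216) [0.4286 0.3529 0.155 ]
lid (375, 225) [0.4381 0.1244 0.155 ]
lid (410, 5) [0.6532 0.1349 0.155 ]
lid (164, 10) [0.6295 0.3582 0.155 ]
```

Request:
{"name": "step_arm", "arguments": {"deltas": [{"offset": [0,0,0],"roll": 0.053},{"offset": [0.62,-2.53,0],"roll": 0},{"offset": [0,0,4],"roll": 0},{"offset": [0,0,4],"roll": 0},{"offset": [0,0,4.3],"roll": 0},{"offset": [0,0,0],"roll": 0},{"offset": [0,0,0],"roll": 0}]}}

```text
t: 7.8
tool_pos: [0.482, 0.2856, 0.1969]
orientation: [-3.14, -0.053, -0.003]
force: [-0.6, 0.1, 0.9]
opening: 0.0929
```

Request:
{"name": "step_arm", "arguments": {"deltas": [{"offset": [0,0,0],"roll": 0},{"offset": [0,0,0],"roll": 0},{"offset": [0,0,0],"roll": 0},{"offset": [0,0,0],"roll": 0},{"offset": [0,0,0],"roll": 0},{"offset": [0,0,0],"roll": 0},{"offset": [0,0,0],"roll": 0},{"offset": [0,0,0],"roll": 0}], "fingers": 0, "grip_force": 50}}

```text
t: 8.8
tool_pos: [0.4813, 0.2853, 0.195]
orientation: [3.141, 0.053, -0.0]
force: [0.3, -0.1, -1.2]
opening: 0.0314
```

Request:
{"name": "step_arm", "arguments": {"deltas": [{"offset": [0,0,0],"roll": 0.16},{"offset": [0,0,-0.1],"roll": 0.16},{"offset": [0,0,-0.1],"roll": -0.16},{"offset": [0,0,-0.1],"roll": -0.16},{"offset": [0,0,-0.1],"roll": -0.16},{"offset": [0,0,-0.1],"roll": -0.16},{"offset": [0,0,-0.1],"roll": 0.16}]}}

```text
t: 9.68
tool_pos: [0.4795, 0.2849, 0.1979]
orientation: [3.125, 0.308, -0.008]
force: [0.0, 1.8, -13.7]
opening: 0.0315
```

Request:
{"name": "step_arm", "arguments": {"deltas": [{"offset": [0,0,0],"roll": 0.16},{"offset": [0,0,0],"roll": 0.16},{"offset": [0,0,-0.05],"roll": 0.16},{"offset": [0,0,-0.05],"roll": -0.16}]}}

```text
t: 10.18
tool_pos: [0.4801, 0.2849, 0.1997]
orientation: [3.134, -0.202, -0.005]
force: [0.6, 0.8, -10.3]
opening: 0.0314
```

```bash
cat > st.py <<'E'
from h import *
s=robot.read_state();print(s['t'],s['tool_pos'].round(4) if hasattr(s['tool_pos'],'round') else s['tool_pos'],np.round(s['force'],1),np.round(s['wrist_torque'],2),s['opening'],np.round(s['q'],2))
E
python3 st.py
```

```text
10.175 [0.4801 0.2849 0.1997] [  0.6   0.8 -10.3] [ 0.38 -0.11 -0.15] 0.031400331658518216 [0.44 0.03 1.63 0.   1.49 2.14]
```

Request:
{"name": "step_arm", "arguments": {"deltas": [{"offset": [0,0,-0.05],"roll": -0.17},{"offset": [0,0,-0.05],"roll": -0.17},{"offset": [0,0,-0.05],"roll": -0.17},{"offset": [0,0,-0.05],"roll": 0.17},{"offset": [0,0,-0.05],"roll": 0.17},{"offset": [0,0,-0.05],"roll": 0.17},{"offset": [0,0,-0.05],"roll": 0.17},{"offset": [0,0,-0.05],"roll": -0.17}]}}

```text
t: 11.18
tool_pos: [0.4801, 0.2849, 0.2038]
orientation: [3.133, -0.204, -0.005]
force: [0.2, 1.0, -8.5]
opening: 0.0315
```

Request:
{"name": "step_arm", "arguments": {"deltas": [{"offset": [0,0,-0.06],"roll": -0.17},{"offset": [0,0,-0.06],"roll": -0.17},{"offset": [0,0,-0.06],"roll": -0.17},{"offset": [0,0,-0.06],"roll": 0.17},{"offset": [0,0,-0.06],"roll": 0.17},{"offset": [0,0,-0.06],"roll": 0.17},{"offset": [0,0,-0.06],"roll": 0.17},{"offset": [0,0,-0.06],"roll": -0.17}]}}

```text
t: 12.18
tool_pos: [0.4812, 0.2852, 0.2107]
orientation: [3.135, -0.204, -0.0]
force: [-0.6, 0.0, -0.5]
opening: 0.0318
```

Request:
{"name": "step_arm", "arguments": {"deltas": [{"offset": [0,0,-3],"roll": -0.17},{"offset": [0,0,-3.5],"roll": 0},{"offset": [-0.35,5.7,0],"roll": 0},{"offset": [-0.35,5.7,0],"roll": 0},{"offset": [-0.35,5.7,0],"roll": 0},{"offset": [-0.35,5.7,0],"roll": 0},{"offset": [-0.35,5.7,0],"roll": 0},{"offset": [-0.35,5.7,0],"roll": 0},{"offset": [-0.35,5.7,0],"roll": 0},{"offset": [-0.35,5.7,0],"roll": 0},{"offset": [-0.35,5.7,0],"roll": 0},{"offset": [-0.35,5.7,0],"roll": 0}]}}

```text
t: 13.68
tool_pos: [0.471, -0.2876, 0.2759]
orientation: [3.141, 0.068, 0.001]
force: [1.5, -0.4, -0.3]
opening: 0.0312
```

Request:
{"name": "step_arm", "arguments": {"deltas": [{"offset": [-0.35,5.7,0],"roll": 0},{"offset": [0,0,0],"roll": 0},{"offset": [0,0,0],"roll": 0}]}}

```text
t: 14.05
tool_pos: [0.4702, -0.3425, 0.2755]
orientation: [-3.14, -0.068, 0.001]
force: [0.6, 0.6, -0.6]
opening: 0.0316
```

```bash
python3 w.py w3 bin@0 tipbox@0 beaker@0
```

```text
t 14.05 tcp [ 0.47  -0.343  0.275] q [-0.718  0.065  1.455  0.     1.622  0.81 ] F [ 0.619  0.618 -0.642] open 0.03158477404596438 az 0.04312057662239632 z [-0.001  0.001 -1.   ]
cam [ 0.553 -0.339  0.441]
bin pin [259. 112.] [ 0.537 -0.343  0.   ] 0.9
bin box [259. 101.] [ 0.552 -0.343  0.   ] 0.96
tipbox pin [386.  67.] [ 0.601 -0.504  0.   ] 0.66
tipbox box [400.  61.] [ 0.609 -0.521  0.   ] 0.72
```

View pics/w3.png

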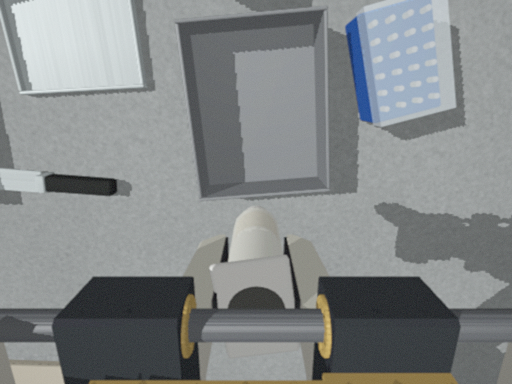

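Run:
```python
from h import *
np.set_printoptions(precision=4,suppress=True)
w=snap('wrist')
P=np.array([atz(w,x,.07) for x in[(178,22),(326,9),(328,189),(202,197)]]);print(P,P.mean(0))
print(np.linalg.norm(P-np.roll(P,1,0),axis=1))
for q in P: pass
e=(P[0]+P[1]-P[2]-P[3]);print('yaw',np.arctan2(e[1],e[0]))
for z,x in((.012,(46,183)),(.012,(116,187)),(.014,(22,95)),(.014,(144,89))): print(x,atz(w,x,z))
```

```text
[[ 0.6276 -0.2528  0.07  ]
 [ 0.6467 -0.406   0.07  ]
 [ 0.4545 -0.4297  0.07  ]
 [ 0.4374 -0.2773  0.07  ]] [ 0.5415 -0.3415  0.07  ]
[0.1917 0.1544 0.1936 0.1534]
yaw 0.12530940775055915
(46, 183) [ 0.4298 -0.0511  0.012 ]
(116, 187) [ 0.4284 -0.148   0.012 ]
(22, 95) [ 0.5459 -0.0387  0.014 ]
(144, 89) [ 0.5603 -0.195   0.014 ]
```

Request:
{"name": "step_arm", "arguments": {"deltas": [{"offset": [6.2,-0.1,0],"roll": 0},{"offset": [6.4,-0.1,0],"roll": 0},{"offset": [0,0,6],"roll": 0},{"offset": [0,0,6],"roll": 0},{"offset": [0,0,5],"roll": 0},{"offset": [0,0,2.4],"roll": 0},{"offset": [0,0,0],"roll": 0},{"offset": [0,0,0],"roll": 0}]}}

```text
t: 15.45
tool_pos: [0.5956, -0.3358, 0.0837]
orientation: [3.139, 0.069, 0.003]
force: [1.0, -0.9, -0.2]
opening: 0.0315
```

Request:
{"name": "step_arm", "arguments": {"deltas": [{"offset": [0,0,0],"roll": 0},{"offset": [0,0,0],"roll": 0},{"offset": [0,0,0],"roll": 0},{"offset": [0,0,-2],"roll": 0},{"offset": [0,0,-6],"roll": 0},{"offset": [0,0,-6],"roll": 0},{"offset": [0,0,-6],"roll": 0}], "fingers": 7}}

```text
t: 16.32
tool_pos: [0.5945, -0.3353, 0.2858]
orientation: [3.14, 0.069, 0.002]
force: [0.9, 0.1, 0.4]
opening: 0.0702
```

Request:
{"name": "step_arm", "arguments": {"deltas": [{"offset": [-0.29,-5.68,-2],"roll": 0},{"offset": [-0.29,-5.68,0],"roll": 0},{"offset": [-0.29,-5.68,0],"roll": 0},{"offset": [-0.29,-5.68,0],"roll": 0},{"offset": [-0.29,-5.68,0],"roll": 0},{"offset": [-0.29,-5.68,0],"roll": 0},{"offset": [-0.29,-5.68,0],"roll": 0},{"offset": [-0.29,-5.68,0],"roll": 0},{"offset": [-0.29,-5.68,0],"roll": 0},{"offset": [-0.29,-5.68,0],"roll": 0},{"offset": [-0.29,-5.68,0],"roll": 0},{"offset": [0,0,0],"roll": 0}], "fingers": 9}}

```text
t: 17.82
tool_pos: [0.5341, 0.2913, 0.3032]
orientation: [-3.139, -0.077, -0.001]
force: [-0.3, -0.2, -0.4]
opening: 0.09
```

Request:
{"name": "step_arm", "arguments": {"deltas": [{"offset": [0,0,0],"roll": 0},{"offset": [0,0,0],"roll": 0}]}}

```text
t: 18.08
tool_pos: [0.5358, 0.2862, 0.3026]
orientation: [3.141, 0.066, 0.001]
force: [0.7, -0.7, 0.4]
opening: 0.0899
```

```bash
python3 w.py w4 port@.161 cart1_mid@.1905
```

```text
t 18.075 tcp [0.536 0.286 0.303] q [ 0.406  0.131  1.336 -0.     1.674  1.935] F [ 0.722 -0.707  0.364] open 0.08991942838809783 az 0.04221529935978984 z [ 0.001 -0.    -1.   ]
cam [0.618 0.29  0.468]
port pin [257.  67.] [0.647 0.291 0.161] 0.96
port pin [253. 237.] [0.481 0.287 0.161] 0.79
port pin [257. 186.] [0.536 0.286 0.161] 0.58
port box [308. 122.] [0.601 0.24  0.161] 0.7
port box [306. 117.] [0.605 0.243 0.161] 0.57
port box [456. 236.] [0.491 0.075 0.161] 0.37
cart1_mid pin [154. 248.] [0.479 0.382 0.191] 0.46
```

View pics/w4.png

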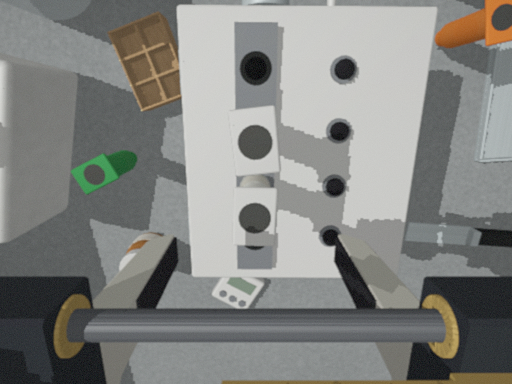

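Request:
{"name": "step_arm", "arguments": {"deltas": [{"offset": [0,-0.05,4],"roll": 0},{"offset": [0,0,4],"roll": 0},{"offset": [0,0,2.8],"roll": 0},{"offset": [0,0,0],"roll": 0},{"offset": [0,0,0],"roll": 0}]}}

```text
t: 18.95
tool_pos: [0.536, 0.288, 0.1955]
orientation: [-3.14, -0.068, -0.003]
force: [0.6, 0.4, 0.0]
opening: 0.0902
```

Request:
{"name": "step_arm", "arguments": {"deltas": [{"offset": [0,0,0],"roll": 0},{"offset": [0,0,0],"roll": 0},{"offset": [0,0,0],"roll": 0},{"offset": [0,0,0],"roll": 0},{"offset": [0,0,0],"roll": 0},{"offset": [0,0,0],"roll": 0},{"offset": [0,0,0],"roll": 0}], "fingers": 0, "grip_force": 50}}

```text
t: 19.82
tool_pos: [0.5354, 0.2877, 0.1938]
orientation: [3.14, 0.068, -0.0]
force: [-0.5, -1.3, 0.6]
opening: 0.0306
```

Request:
{"name": "step_arm", "arguments": {"deltas": [{"offset": [0,0,0],"roll": 0.17},{"offset": [0,0,-0.05],"roll": 0.17},{"offset": [0,0,-0.05],"roll": -0.17},{"offset": [0,0,-0.05],"roll": -0.17},{"offset": [0,0,-0.05],"roll": -0.17},{"offset": [0,0,-0.05],"roll": -0.17},{"offset": [0,0,-0.05],"roll": 0.17},{"offset": [0,0,-0.05],"roll": 0.17},{"offset": [0,0,-0.05],"roll": 0.17},{"offset": [0,0,-0.05],"roll": 0.17}]}}

```text
t: 21.08
tool_pos: [0.5342, 0.2876, 0.1961]
orientation: [3.104, -0.471, -0.005]
force: [1.4, 0.5, -9.3]
opening: 0.0306
```

Request:
{"name": "step_arm", "arguments": {"deltas": [{"offset": [0,0,-0.05],"roll": -0.17},{"offset": [0,0,-0.05],"roll": -0.17},{"offset": [0,0,-0.05],"roll": -0.17},{"offset": [0,0,-0.05],"roll": -0.17},{"offset": [0,0,-0.05],"roll": 0.17},{"offset": [0,0,-0.05],"roll": 0.17},{"offset": [0,0,-0.05],"roll": 0.17},{"offset": [0,0,-0.05],"roll": 0.17}]}}

```text
t: 22.08
tool_pos: [0.534, 0.2876, 0.1996]
orientation: [3.104, -0.472, -0.006]
force: [0.7, 0.5, -10.4]
opening: 0.0308
```

Request:
{"name": "step_arm", "arguments": {"deltas": [{"offset": [0,0,-0.05],"roll": -0.17},{"offset": [0,0,-0.05],"roll": -0.17},{"offset": [0,0,-0.05],"roll": -0.17},{"offset": [0,0,-0.05],"roll": -0.17},{"offset": [0,0,-0.05],"roll": 0.17},{"offset": [0,0,-0.05],"roll": 0.17},{"offset": [0,0,-0.05],"roll": 0.17},{"offset": [0,0,-0.05],"roll": 0.17}]}}

```text
t: 23.08
tool_pos: [0.5343, 0.2876, 0.2043]
orientation: [3.104, -0.472, -0.005]
force: [0.6, -0.6, -0.7]
opening: 0.0307
```

Request:
{"name": "step_arm", "arguments": {"deltas": [{"offset": [0,0,-0.06],"roll": -0.17},{"offset": [0,0,-0.06],"roll": -0.17},{"offset": [0,0,-0.06],"roll": -0.17},{"offset": [0,0,-0.06],"roll": -0.17},{"offset": [0,0,-0.06],"roll": 0.17},{"offset": [0,0,-0.06],"roll": 0.17}]}}

```text
t: 23.82
tool_pos: [0.5352, 0.288, 0.2098]
orientation: [3.141, 0.06, -0.001]
force: [0.1, 0.9, -0.9]
opening: 0.0309
```

Request:
{"name": "step_arm", "arguments": {"deltas": [{"offset": [0,0,-3],"roll": 0},{"offset": [0,0,-3.5],"roll": 0},{"offset": [-0.76,5.74,0],"roll": 0},{"offset": [-0.76,5.74,0],"roll": 0},{"offset": [-0.76,5.74,0],"roll": 0},{"offset": [-0.76,5.74,0],"roll": 0},{"offset": [-0.76,5.74,0],"roll": 0},{"offset": [-0.76,5.74,0],"roll": 0},{"offset": [-0.76,5.74,0],"roll": 0},{"offset": [-0.76,5.74,0],"roll": 0},{"offset": [-0.76,5.74,0],"roll": 0},{"offset": [-0.76,5.74,0],"roll": 0}]}}

```text
t: 25.32
tool_pos: [0.4841, -0.2906, 0.275]
orientation: [-3.141, -0.069, -0.001]
force: [1.1, -0.1, -1.4]
opening: 0.0311
```

Request:
{"name": "step_arm", "arguments": {"deltas": [{"offset": [-0.76,5.74,0],"roll": 0},{"offset": [0,0,0],"roll": 0},{"offset": [0,0,0],"roll": 0}]}}

```text
t: 25.7
tool_pos: [0.4794, -0.3462, 0.2746]
orientation: [-3.14, -0.068, 0.0]
force: [0.6, -0.1, -0.0]
opening: 0.0307
```

```bash
python3 w.py w5 bin@0 blade_grip@.012
```

```text
t 25.7 tcp [ 0.479 -0.346  0.275] q [-0.713  0.091  1.429  0.001  1.622  0.815] F [ 0.65  -0.138 -0.035] open 0.03068522787564789 az 0.04315388371001987 z [-0.     0.001 -1.   ]
cam [ 0.562 -0.342  0.44 ]
bin pin [254. 119.] [ 0.537 -0.34   0.   ] 0.6
bin box [252. 105.] [ 0.555 -0.338  0.   ] 0.66
blade_grip pin [ 59. 193.] [ 0.426 -0.072  0.012] 0.7
blade_grip box [ 54. 190.] [ 0.429 -0.066  0.012] 0.6
```

View pics/w5.png

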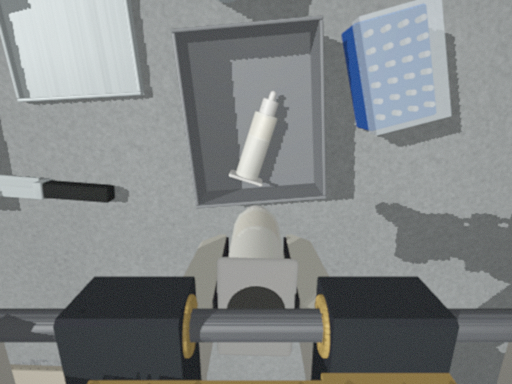

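Request:
{"name": "step_arm", "arguments": {"deltas": [{"offset": [5.9,1.7,0],"roll": 0},{"offset": [5.9,1.7,0],"roll": 0},{"offset": [0,0,6],"roll": 0},{"offset": [0,0,6],"roll": 0},{"offset": [0,0,5],"roll": 0},{"offset": [0,0,2.2],"roll": 0},{"offset": [0,0,0],"roll": 0},{"offset": [0,0,0],"roll": 0}]}}

```text
t: 26.95
tool_pos: [0.6006, -0.3763, 0.0865]
orientation: [3.138, 0.069, 0.006]
force: [0.3, -0.4, 0.0]
opening: 0.0305
```

Request:
{"name": "step_arm", "arguments": {"deltas": [{"offset": [0,0,0],"roll": 0},{"offset": [0,0,0],"roll": 0},{"offset": [0,0,0],"roll": 0},{"offset": [0,0,-2],"roll": 0},{"offset": [0,0,-6],"roll": 0},{"offset": [0,0,-6],"roll": 0},{"offset": [0,0,-6],"roll": 0}], "fingers": 6}}

```text
t: 27.82
tool_pos: [0.5987, -0.3752, 0.2869]
orientation: [3.14, 0.069, 0.002]
force: [0.9, 0.6, -0.9]
opening: 0.0601
```

Request:
{"name": "step_arm", "arguments": {"deltas": [{"offset": [0.19,-6.04,-2],"roll": 0},{"offset": [0.19,-6.04,0],"roll": 0},{"offset": [0.19,-6.04,0],"roll": 0},{"offset": [0.19,-6.04,0],"roll": 0},{"offset": [0.19,-6.04,0],"roll": 0},{"offset": [0.19,-6.04,0],"roll": 0},{"offset": [0.19,-6.04,0],"roll": 0},{"offset": [0.19,-6.04,0],"roll": 0},{"offset": [0.19,-6.04,0],"roll": 0},{"offset": [0.19,-6.04,0],"roll": 0},{"offset": [0.19,-6.04,0],"roll": 0},{"offset": [0,0,0],"roll": 0}], "fingers": 9}}

```text
t: 29.32
tool_pos: [0.5894, 0.2928, 0.3036]
orientation: [-3.139, -0.077, -0.001]
force: [0.0, -1.0, -0.3]
opening: 0.0899
```

Request:
{"name": "step_arm", "arguments": {"deltas": [{"offset": [0,0,0],"roll": 0},{"offset": [0,0,0],"roll": 0}]}}

```text
t: 29.58
tool_pos: [0.5911, 0.2869, 0.3035]
orientation: [-3.141, -0.066, -0.001]
force: [-0.2, -0.2, 0.5]
opening: 0.09
```

Over cartridge 3 to within 2 mm; shift 2 mm in y, grasp and twist.

Request:
{"name": "step_arm", "arguments": {"deltas": [{"offset": [0,-0.2,4],"roll": 0},{"offset": [0,0,4],"roll": 0},{"offset": [0,0,2.8],"roll": 0},{"offset": [0,0,0],"roll": 0},{"offset": [0,0,0],"roll": 0}]}}

```text
t: 30.2
tool_pos: [0.5915, 0.2897, 0.1966]
orientation: [-3.14, -0.067, -0.003]
force: [0.6, -0.2, 0.8]
opening: 0.0903
```

Request:
{"name": "step_arm", "arguments": {"deltas": [{"offset": [0,0,0],"roll": 0},{"offset": [0,0,0],"roll": 0},{"offset": [0,0,0],"roll": 0},{"offset": [0,0,0],"roll": 0},{"offset": [0,0,0],"roll": 0},{"offset": [0,0,0],"roll": 0},{"offset": [0,0,0],"roll": 0}], "fingers": 0, "grip_force": 50}}

```text
t: 31.08
tool_pos: [0.5905, 0.2899, 0.1946]
orientation: [3.14, 0.069, -0.0]
force: [0.2, -1.7, 0.8]
opening: 0.0307
```

Request:
{"name": "step_arm", "arguments": {"deltas": [{"offset": [0,0,0],"roll": 0.17},{"offset": [0,0,-0.05],"roll": 0.17},{"offset": [0,0,-0.05],"roll": -0.17},{"offset": [0,0,-0.05],"roll": -0.17},{"offset": [0,0,-0.05],"roll": -0.17},{"offset": [0,0,-0.05],"roll": -0.17},{"offset": [0,0,-0.05],"roll": 0.17},{"offset": [0,0,-0.05],"roll": 0.17},{"offset": [0,0,-0.05],"roll": 0.17},{"offset": [0,0,-0.05],"roll": 0.17}]}}

```text
t: 32.33
tool_pos: [0.5895, 0.2899, 0.1968]
orientation: [3.104, -0.472, -0.005]
force: [0.9, -0.1, -8.6]
opening: 0.0312
```

Request:
{"name": "step_arm", "arguments": {"deltas": [{"offset": [0,0,-0.05],"roll": -0.17},{"offset": [0,0,-0.05],"roll": -0.17},{"offset": [0,0,-0.05],"roll": -0.17},{"offset": [0,0,-0.05],"roll": -0.17},{"offset": [0,0,-0.05],"roll": 0.17},{"offset": [0,0,-0.05],"roll": 0.17},{"offset": [0,0,-0.05],"roll": 0.17},{"offset": [0,0,-0.05],"roll": 0.17}]}}

```text
t: 33.33
tool_pos: [0.5892, 0.2899, 0.2002]
orientation: [3.104, -0.472, -0.006]
force: [0.4, -0.0, -10.7]
opening: 0.031
```

Request:
{"name": "step_arm", "arguments": {"deltas": [{"offset": [0,0,-0.05],"roll": -0.17},{"offset": [0,0,-0.05],"roll": -0.17},{"offset": [0,0,-0.05],"roll": -0.17},{"offset": [0,0,-0.05],"roll": -0.17},{"offset": [0,0,-0.05],"roll": 0.17},{"offset": [0,0,-0.05],"roll": 0.17},{"offset": [0,0,-0.05],"roll": 0.17},{"offset": [0,0,-0.05],"roll": 0.17}]}}

```text
t: 34.33
tool_pos: [0.5893, 0.2899, 0.2044]
orientation: [3.104, -0.472, -0.006]
force: [0.2, -0.2, -9.1]
opening: 0.0313
```

Request:
{"name": "step_arm", "arguments": {"deltas": [{"offset": [0,0,-0.06],"roll": -0.17},{"offset": [0,0,-0.06],"roll": -0.17},{"offset": [0,0,-0.06],"roll": -0.17},{"offset": [0,0,-0.06],"roll": -0.17},{"offset": [0,0,-0.06],"roll": 0.17},{"offset": [0,0,-0.06],"roll": 0.17}]}}

```text
t: 35.08
tool_pos: [0.5904, 0.2904, 0.2105]
orientation: [-3.141, -0.06, 0.001]
force: [-1.0, -0.4, -0.8]
opening: 0.0312
```

Request:
{"name": "step_arm", "arguments": {"deltas": [{"offset": [0,0,-3],"roll": 0},{"offset": [0,0,-3.5],"roll": 0},{"offset": [-1.2,5.73,0],"roll": 0},{"offset": [-1.2,5.73,0],"roll": 0},{"offset": [-1.2,5.73,0],"roll": 0},{"offset": [-1.2,5.73,0],"roll": 0},{"offset": [-1.2,5.73,0],"roll": 0},{"offset": [-1.2,5.73,0],"roll": 0},{"offset": [-1.2,5.73,0],"roll": 0},{"offset": [-1.2,5.73,0],"roll": 0},{"offset": [-1.2,5.73,0],"roll": 0},{"offset": [-1.2,5.73,0],"roll": 0}]}}

```text
t: 36.58
tool_pos: [0.4953, -0.2892, 0.2758]
orientation: [3.141, 0.069, 0.001]
force: [1.1, -0.6, -1.5]
opening: 0.0309
```

Request:
{"name": "step_arm", "arguments": {"deltas": [{"offset": [-1.2,5.73,0],"roll": 0},{"offset": [0,0,0],"roll": 0},{"offset": [0,0,0],"roll": 0}]}}

```text
t: 36.95
tool_pos: [0.4862, -0.3451, 0.2754]
orientation: [-3.14, -0.067, 0.0]
force: [0.1, 0.8, -0.5]
opening: 0.031
```

```bash
python3 w.py w6 bin@0 cart1_mid@.02 blade_grip@.012
```

```text
t 36.95 tcp [ 0.486 -0.345  0.275] q [-0.704  0.104  1.414  0.001  1.624  0.824] F [ 0.144  0.779 -0.478] open 0.0309773161307632 az 0.04298549487540305 z [-0.     0.001 -1.   ]
cam [ 0.569 -0.341  0.441]
bin pin [253. 122.] [ 0.54  -0.339  0.   ] 0.79
cart1_mid pin [256. 143.] [ 0.515 -0.343  0.02 ] 0.77
cart1_mid pin [ 62. 194.] [ 0.433 -0.079  0.02 ] 0.42
cart1_mid pin [380.  82.] [ 0.598 -0.494  0.02 ] 0.18
blade_grip pin [ 61. 192.] [ 0.433 -0.073  0.012] 0.77
blade_grip box [ 49. 196.] [ 0.427 -0.055  0.012] 0.6
```

View pics/w6.png

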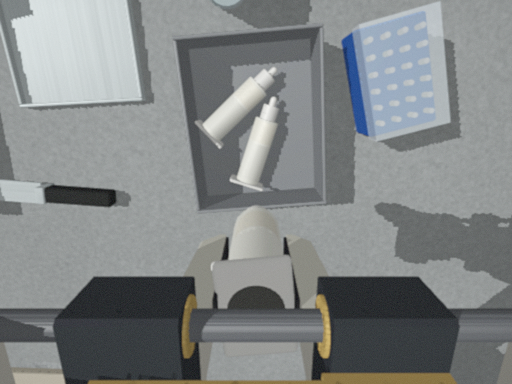

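Request:
{"name": "step_arm", "arguments": {"deltas": [{"offset": [3.6,2.1,0],"roll": 0},{"offset": [3.6,2.1,0],"roll": 0},{"offset": [0,0,6],"roll": 0},{"offset": [0,0,6],"roll": 0},{"offset": [0,0,5],"roll": 0},{"offset": [0,0,2.2],"roll": 0},{"offset": [0,0,0],"roll": 0},{"offset": [0,0,0],"roll": 0}]}}

```text
t: 38.3
tool_pos: [0.5617, -0.3852, 0.0869]
orientation: [3.138, 0.069, 0.005]
force: [0.2, -0.2, -0.1]
opening: 0.0312
```

Request:
{"name": "step_arm", "arguments": {"deltas": [{"offset": [0,0,0],"roll": 0},{"offset": [0,0,0],"roll": 0},{"offset": [0,0,0],"roll": 0},{"offset": [0,0,-2],"roll": 0},{"offset": [-2,0,-6],"roll": 0},{"offset": [-6,-2,-6],"roll": 0},{"offset": [-4,-2,-6],"roll": 0},{"offset": [0,0,0],"roll": 0},{"offset": [0,0,0],"roll": 0}], "fingers": 6}}

```text
t: 39.42
tool_pos: [0.4628, -0.3574, 0.2574]
orientation: [3.139, 0.068, 0.002]
force: [-0.9, 0.2, -0.6]
opening: 0.0598
```

```bash
python3 w.py w7 bin@0 cart1_mid@.02 blade_grip@.012 blade_tip@.012
```

```text
t 39.425 tcp [ 0.463 -0.357  0.257] q [-0.745  0.074  1.478  0.     1.587  0.782] F [-0.921  0.244 -0.637] open 0.0598144201660965 az 0.04362054848256947 z [ 0.002 -0.001 -1.   ]
cam [ 0.545 -0.353  0.423]
bin pin [248. 105.] [ 0.539 -0.343  0.   ] 0.87
bin pin [230.  84.] [ 0.563 -0.321  0.   ] 0.43
bin box [245.  88.] [ 0.56  -0.339  0.   ] 0.76
cart1_mid pin [251. 124.] [ 0.517 -0.349  0.02 ] 0.64
cart1_mid box [246. 130.] [ 0.509 -0.343  0.02 ] 0.72
blade_grip pin [ 42. 182.] [ 0.429 -0.074  0.012] 0.71
blade_tip box [ 45. 181.] [ 0.431 -0.079  0.012] 0.58
```

View pics/w7.png

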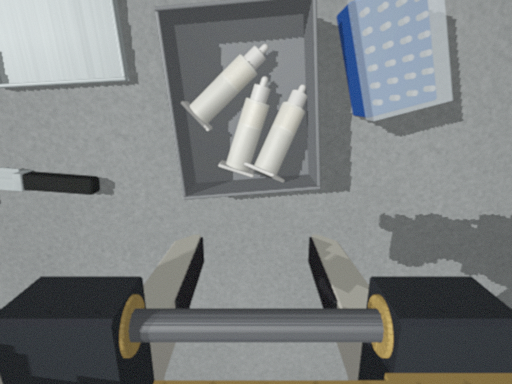

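Request:
{"name": "step_arm", "arguments": {"deltas": [{"offset": [-0.6,-5.7,1],"roll": 0},{"offset": [-0.6,-5.7,1],"roll": 0},{"offset": [-0.6,-5.7,1],"roll": 0},{"offset": [-0.6,-5.7,1],"roll": 0},{"offset": [0,0,0],"roll": -0.17},{"offset": [0,0,0],"roll": -0.17},{"offset": [0,0,0],"roll": -0.17},{"offset": [0,0,0],"roll": -0.17},{"offset": [0,0,0],"roll": -0.17},{"offset": [0,0,0],"roll": -0.17},{"offset": [0,0,0],"roll": -0.17},{"offset": [0,0,0],"roll": -0.17}]}}

```text
t: 41.38
tool_pos: [0.4287, -0.1305, 0.2161]
orientation: [-2.393, -2.035, 0.0]
force: [-0.7, 0.7, 0.3]
opening: 0.0599
```

Request:
{"name": "step_arm", "arguments": {"deltas": [{"offset": [0,0,0],"roll": -0.15},{"offset": [0,0,0],"roll": 0},{"offset": [0,0,0],"roll": 0}]}}

```text
t: 41.75
tool_pos: [0.4287, -0.1305, 0.2161]
orientation: [-2.244, -2.199, 0.0]
force: [-0.1, 0.6, 0.1]
opening: 0.0602
```

```bash
python3 w.py w8 blade_grip@.012 blade_tip@.012 pry_gap@.139
```

```text
t 41.75 tcp [ 0.429 -0.13   0.216] q [-0.41  -0.292  1.892  0.     1.541 -0.39 ] F [-0.145  0.553  0.113] open 0.06021203276463285 az 1.5504872065454693 z [-0.  0. -1.]
cam [ 0.431 -0.048  0.382]
blade_grip pin [253. 127.] [ 0.427 -0.078  0.012] 0.94
blade_grip box [254.  80.] [ 0.43  -0.028  0.012] 0.63
blade_grip box [306. 357.] [ 0.496 -0.402  0.012] 0.23
blade_tip pin [257.   1.] [0.434 0.048 0.012] 0.6
blade_tip box [254.  82.] [ 0.43  -0.029  0.012] 0.56
```

View pics/w8.png

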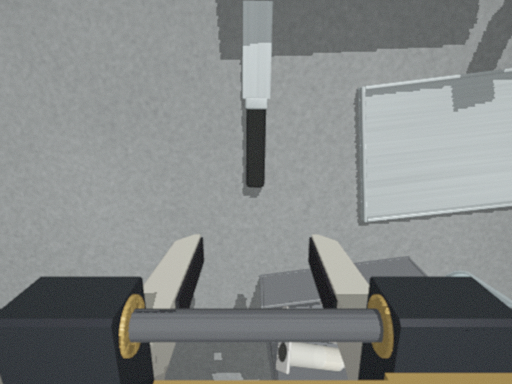

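Run:
```python
from h import *
np.set_printoptions(precision=4,suppress=True)
w=snap('wrist')
for z,x in((.024,(257,109)),(.024,(255,186)),(.012,(257,50)),(.012,(257,2))): print(x,atz(w,x,z))
```

```text
(257, 109) [ 0.4323 -0.0573  0.024 ]
(255, 186) [ 0.4286 -0.1434  0.024 ]
(257, 50) [0.4333 0.0029 0.012 ]
(257, 2) [0.434  0.0479 0.012 ]
```

Request:
{"name": "step_arm", "arguments": {"deltas": [{"offset": [5.95,0.18,0],"roll": 0},{"offset": [0,0,6],"roll": 0},{"offset": [0,0,6],"roll": 0},{"offset": [0,0,5],"roll": 0},{"offset": [0,0,3],"roll": 0},{"offset": [0,0,0],"roll": 0},{"offset": [0,0,0],"roll": 0},{"offset": [0,0,0],"roll": 0}]}}

```text
t: 43.15
tool_pos: [0.4332, -0.0715, 0.0181]
orientation: [2.238, 2.2, 0.003]
force: [0.3, 0.1, 1.3]
opening: 0.0602
```

Request:
{"name": "step_arm", "arguments": {"deltas": [{"offset": [0,0,0.6],"roll": 0},{"offset": [0,0,0.6],"roll": 0},{"offset": [0,0,0],"roll": 0},{"offset": [0,0,0],"roll": 0}]}}

```text
t: 43.65
tool_pos: [0.4313, -0.071, 0.004]
orientation: [-2.24, -2.202, 0.0]
force: [0.4, -0.5, -0.3]
opening: 0.0602
```

Request:
{"name": "step_arm", "arguments": {"deltas": [{"offset": [0,0,0],"roll": 0},{"offset": [0,0,0],"roll": 0},{"offset": [0,0,0],"roll": 0},{"offset": [0,0,0],"roll": 0},{"offset": [0,0,0],"roll": 0},{"offset": [0,0,0],"roll": 0}], "fingers": 0, "grip_force": 60}}

```text
t: 44.4
tool_pos: [0.4314, -0.071, 0.0042]
orientation: [-2.24, -2.202, 0.0]
force: [-0.7, -0.5, 1.2]
opening: 0.0215
```

```bash
python3 st.py
```

```text
44.4 [ 0.4314 -0.071   0.0042] [-0.7 -0.5  1.2] [-0.03  0.1  -0.03] 0.021462871196045744 [-0.28 -0.09  2.13 -0.    1.1  -0.26]
```

Request:
{"name": "step_arm", "arguments": {"deltas": [{"offset": [0,0,-2],"roll": 0},{"offset": [0,0,-5],"roll": -0.058},{"offset": [0,0,-5.7],"roll": 0},{"offset": [0,4,0],"roll": 0},{"offset": [0,4,0],"roll": 0},{"offset": [0,4.1,0],"roll": 0},{"offset": [3.3,0,0],"roll": 0},{"offset": [3.3,0,0],"roll": 0},{"offset": [0,0,0],"roll": 0},{"offset": [0,0,0],"roll": 0},{"offset": [0,0,0],"roll": 0}]}}

```text
t: 45.78
tool_pos: [0.5496, -0.001, 0.1311]
orientation: [2.176, 2.265, -0.0]
force: [-1.1, -0.5, -0.7]
opening: 0.0215
```

```bash
python3 w.py w9 blade_tip@.139 pry_gap@.139
python3 - <<'E'
from h import *
s=snap('scene','s9.png');d=snap('side','d9.png')
for p in (s,d):
    for t in('blade_tip','pry_gap'): print(t,[(np.round(o['xy']),atz(p,o['xy'],.139).round(3),round(o['score'],2)) for o in cams.pinpoint(p,t)])
E
python3 -c "
import cv2
a=cv2.imread('pics/w9.png');b=cv2.imread('pics/d9.png')[150:350,120:380]
b=cv2.resize(b,(499,384));import numpy as np;cv2.imwrite('pics/m9.png',cv2.resize(np.hstack([a,b]),(800,304)))"
```

```text
t 45.775 tcp [ 0.55  -0.001  0.131] q [-0.095  0.053  1.732 -0.     1.356 -0.135] F [-1.051 -0.481 -0.681] open 0.021536082938413543 az 1.6108968146963152 z [ 0. -0. -1.]
cam [0.547 0.081 0.297]
blade_tip pin [258.  11.] [0.547 0.119 0.139] 0.62
blade_tip box [258. 150.] [0.549 0.058 0.139] 0.57
pry_gap pin [254. 265.] [ 0.55  -0.006  0.139] 0.2
pry_gap box [293.   2.] [0.562 0.123 0.139] 0.89
blade_tip [(array([288., 196.]), array([0.547, 0.117, 0.139]), 0.87), (array([287., 201.]), array([0.575, 0.127, 0.139]), 0.61)]
pry_gap [(array([285., 204.]), array([0.589, 0.127, 0.139]), 0.56)]
blade_tip [(array([248., 221.]), array([0.546, 0.131, 0.139]), 0.63), (array([194., 211.]), array([0.73 , 0.162, 0.139]), 0.28)]
pry_gap [(array([244., 217.]), array([0.564, 0.121, 0.139]), 0.71)]
```

View pics/m9.png

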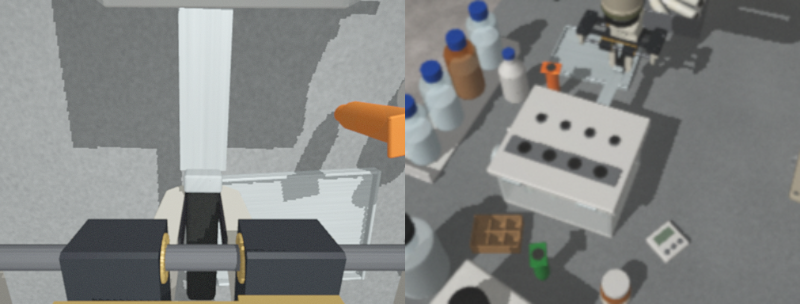

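Run:
```python
from h import *
np.set_printoptions(precision=4,suppress=True)
im=cv2.imread('pics/w9.png');w=snap('wrist')
for c in(160,200,258,320,400): print(c,im[0:22,c].mean(1).round().astype(int))
for r in(0,4,8,12): print(r,atz(w,(200,r),.155),atz(w,(200,r),.143),atz(w,(200,r),.139))
cv2.imwrite('pics/c9.png',cv2.resize(im[0:60,130:480],(800,137)))
```

```text
160 [158 159 160 158 158 159 155 150 140 125 116 120 118 117 119 115 118 121
 119 120 121 120]
200 [159 160 161 160 157 161 161 153 142 128 117 119 120 122 123 120 122 120
 122 121 122 125]
258 [158 158 162 161 160 160 158 155 144 134 151 188 223 229 226 226 226 224
 225 226 226 226]
320 [161 156 161 158 157 159 159 158 148 139 121 112 112 114 116 117 119 117
 114 117 111 114]
400 [156 156 157 158 157 157 157 156 151 141 130 119 119 118 121 118 120 122
 120 117 121 120]
0 [0.5239 0.1186 0.155 ] [0.5219 0.1217 0.143 ] [0.5212 0.1227 0.139 ]
4 [0.5238 0.1172 0.155 ] [0.5219 0.1202 0.143 ] [0.5212 0.1212 0.139 ]
8 [0.5238 0.1158 0.155 ] [0.5219 0.1187 0.143 ] [0.5212 0.1197 0.139 ]
12 [0.5238 0.1144 0.155 ] [0.5218 0.1172 0.143 ] [0.5212 0.1181 0.139 ]
```

View pics/c9.png

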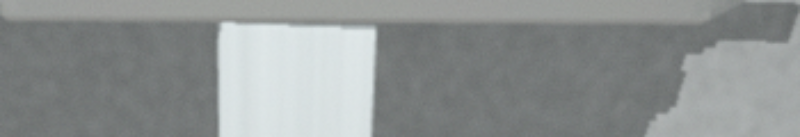

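Request:
{"name": "step_arm", "arguments": {"deltas": [{"offset": [0.4,0,0],"roll": 0},{"offset": [0.4,0,0],"roll": 0},{"offset": [0.4,0,0],"roll": 0},{"offset": [0.3,0,0],"roll": 0},{"offset": [0,0,0],"roll": 0},{"offset": [0,0,0],"roll": 0}]}}

```text
t: 47.12
tool_pos: [0.549, 0.0149, 0.1311]
orientation: [2.175, 2.267, -0.0]
force: [-1.1, 0.5, -0.6]
opening: 0.0214
```

Request:
{"name": "step_arm", "arguments": {"deltas": [{"offset": [0.4,0,0],"roll": 0},{"offset": [0.4,0,0],"roll": 0},{"offset": [0.3,0,0],"roll": 0},{"offset": [0,0,0],"roll": 0},{"offset": [0,0,0],"roll": 0}]}}

```text
t: 47.75
tool_pos: [0.5486, 0.0259, 0.1311]
orientation: [2.175, 2.267, -0.0]
force: [-0.3, 1.3, -1.1]
opening: 0.0215
```

Run:
```python
from h import *
np.set_printoptions(precision=4,suppress=True)
w=snap('wrist','w10.png');im=w['pixels']
for c in(180,220,258,300,340): print(c,im[0:40:1,c].mean(1).round().astype(int))
for r in(0,10,20,30): print(r,atz(w,(200,r),.155)[1],atz(w,(200,r),.143)[1],atz(w,(200,r),.127)[1])
```

```text
180 [211 211 211 211 210 212 211 213 210 212 212 211 212 213 212 211 212 213
 212 212 212 213 214 213 212 214 214 212 213 212 211 212 214 213 213 213
 214 214 214 214]
220 [211 213 211 211 213 211 210 212 212 213 213 212 212 212 213 212 212 213
 213 213 212 213 213 212 213 214 213 213 213 214 213 213 213 213 214 214
 214 214 213 214]
258 [213 214 214 212 212 211 212 212 212 214 212 213 212 213 215 210 213 212
 213 213 212 213 213 213 213 211 213 212 213 212 215 214 213 213 212 214
 213 213 213 214]
300 [211 213 212 211 212 213 213 212 212 212 211 213 211 212 212 212 214 211
 213 213 212 213 212 213 213 213 214 212 214 213 214 213 213 214 212 212
 213 215 215 212]
340 [212 212 211 211 211 211 212 212 211 211 211 211 211 210 213 211 213 212
 213 212 211 211 212 212 212 212 212 212 213 213 214 214 212 212 213 213
 213 214 213 213]
0 0.14461604614428125 0.14771460553130036 0.1518460180473259
10 0.14114437512828412 0.14394894019203638 0.14768836027703938
20 0.13761591094919534 0.14012167222833707 0.1434626872671927
30 0.1340292484924494 0.13623127753518427 0.13916731625883072
```

Run:
```python
from h import *
w=snap('wrist','w11.png');im=w['pixels']
for c in(180,258,340): print(c,im[36:110:2,c].mean(1).round().astype(int))
for r in range(40,110,8): print(r,atz(w,(200,r),.155)[1].round(4),atz(w,(200,r),.143)[1].round(4),atz(w,(200,r),.125)[1].round(4))
a=cv2.imread('pics/w11.png');cv2.imwrite('pics/c11.png',cv2.resize(a[:200],(768,300)))
```

```text
180 [213 214 214 201 183 155 136 137 153 161 138 116 104 105 108 105 105 109
 109 109 107 105 107 108 110 109 107 109 107 110 109 111 111 109 107 108
 112]
258 [214 215 213 206 190 164 141 134 143 155 154 156 152 152 154 153 154 151
 153 153 168 207 206 205 203 205 203 204 204 203 204 205 203 202 202 202
 201]
340 [213 212 215 209 195 174 148 137 140 163 148 128 112 109 109 105 110 106
 111 108 111 106 109 108 114 114 112 109 111 106 110 110 109 108 108 112
 111]
40 0.1303 0.1322 0.1351
48 0.1274 0.129 0.1315
56 0.1244 0.1258 0.1278
64 0.1213 0.1225 0.1242
72 0.1182 0.1191 0.1204
80 0.1151 0.1157 0.1166
88 0.112 0.1123 0.1128
96 0.1087 0.1088 0.1089
104 0.1055 0.1053 0.105
```

View pics/c11.png

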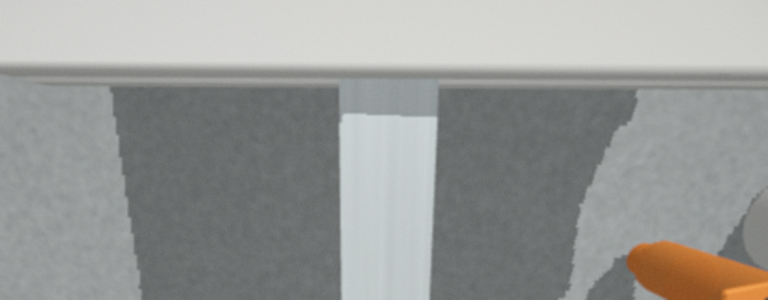

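Request:
{"name": "step_arm", "arguments": {"deltas": [{"offset": [0.4,0,0],"roll": 0},{"offset": [0,0,0],"roll": 0},{"offset": [0,0,-0.3],"roll": 0},{"offset": [0,0,-0.3],"roll": 0},{"offset": [0,0,-0.4],"roll": 0},{"offset": [0,0,-0.4],"roll": 0},{"offset": [0,0,0],"roll": 0}]}}

```text
t: 48.72
tool_pos: [0.5483, 0.03, 0.1453]
orientation: [-2.175, -2.267, 0.0]
force: [0.3, 2.3, -5.9]
opening: 0.0216
```

```bash
python3 st.py
```

```text
48.725 [0.5483 0.03   0.1453] [ 0.3  2.3 -5.9] [-0.14 -0.03  0.04] 0.021559549167699595 [-0.04  0.04  1.72  0.    1.38 -0.08]
```

Request:
{"name": "step_arm", "arguments": {"deltas": [{"offset": [0.2,0,-1.9],"roll": 0},{"offset": [0.4,0,-1.95],"roll": 0},{"offset": [0,0,0],"roll": 0},{"offset": [0,0,0],"roll": 0}]}}

```text
t: 49.22
tool_pos: [0.549, 0.0361, 0.1848]
orientation: [2.174, 2.266, 0.003]
force: [0.0, -0.7, -0.4]
opening: 0.0215
```

```bash
python3 st.py
python3 - <<'E'
from h import *
d=snap('side','d12.png');s=snap('scene','s12.png')
a=d['pixels'][120:360,120:400][:,:,::-1];b=s['pixels'][80:320,200:480][:,:,::-1]
cv2.imwrite('pics/m12.png',cv2.resize(np.hstack([a,b]),(800,343)))
E
```

```text
49.225 [0.549  0.0361 0.1848] [ 0.  -0.7 -0.4] [-0.08 -0.06 -0.03] 0.021506577064423365 [-0.03  0.01  1.67  0.    1.45 -0.07]
```

View pics/m12.png

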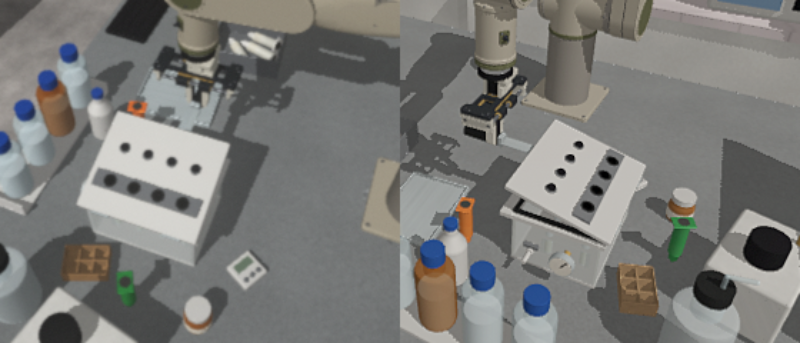

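Request:
{"name": "step_arm", "arguments": {"deltas": [{"offset": [0.3,0,-1],"roll": 0},{"offset": [0.3,0,-1],"roll": 0},{"offset": [0.4,0,-0.95],"roll": 0},{"offset": [0.4,0,-0.95],"roll": 0}]}}

```text
t: 49.82
tool_pos: [0.5474, 0.05, 0.2232]
orientation: [-2.175, -2.267, 0.001]
force: [-0.8, -1.7, -5.9]
opening: 0.0218
```

Request:
{"name": "step_arm", "arguments": {"deltas": [{"offset": [0.5,0,-0.9],"roll": 0},{"offset": [0.5,0,-0.9],"roll": 0},{"offset": [0.6,0,-0.85],"roll": 0},{"offset": [0.6,0,-0.85],"roll": 0}]}}

```text
t: 50.32
tool_pos: [0.5468, 0.072, 0.2584]
orientation: [2.175, 2.266, 0.0]
force: [-1.2, -4.2, -3.6]
opening: 0.0213
```

Request:
{"name": "step_arm", "arguments": {"deltas": [{"offset": [0.65,0,-0.75],"roll": 0},{"offset": [0.65,0,-0.75],"roll": 0},{"offset": [0.7,0,-0.7],"roll": 0},{"offset": [0.7,0,-0.7],"roll": 0}]}}

```text
t: 50.82
tool_pos: [0.5456, 0.0994, 0.2872]
orientation: [2.175, 2.266, 0.001]
force: [-0.7, -3.6, -3.7]
opening: 0.0214
```

```bash
python3 st.py
python3 - <<'E'
from h import *
s=snap('scene','s13.png')
cv2.imwrite('pics/c13.png',cv2.resize(s['pixels'][60:300,200:460][:,:,::-1],(650,600)))
E
```

```text
50.825 [0.5456 0.0994 0.2872] [-0.7 -3.6 -3.7] [-1.05  0.    0.06] 0.02138185242692911 [ 0.09 -0.01  1.51  0.    1.64  0.05]
```

Request:
{"name": "step_arm", "arguments": {"deltas": [{"offset": [0.8,0,-0.63],"roll": 0},{"offset": [0.8,0,-0.63],"roll": 0},{"offset": [0.84,0,-0.54],"roll": 0},{"offset": [0.84,0,-0.54],"roll": 0},{"offset": [0.9,0,-0.45],"roll": 0},{"offset": [0.9,0,-0.45],"roll": 0},{"offset": [0.93,0,-0.36],"roll": 0},{"offset": [0.93,0,-0.36],"roll": 0}]}}

```text
t: 51.88
tool_pos: [0.5427, 0.1688, 0.3263]
orientation: [-2.175, -2.266, 0.0]
force: [0.0, -3.6, -3.3]
opening: 0.0214
```

Request:
{"name": "step_arm", "arguments": {"deltas": [{"offset": [0.97,0,-0.27],"roll": 0},{"offset": [0.97,0,-0.27],"roll": 0},{"offset": [0.98,0,-0.17],"roll": 0},{"offset": [0.98,0,-0.17],"roll": 0},{"offset": [1,0,-0.07],"roll": 0},{"offset": [1,0,-0.07],"roll": 0},{"offset": [1,0,0],"roll": 0},{"offset": [1,0,0],"roll": 0},{"offset": [1,0,0],"roll": 0},{"offset": [0,0,0],"roll": 0},{"offset": [0,0,0],"roll": 0}]}}

```text
t: 53.25
tool_pos: [0.5391, 0.2575, 0.3367]
orientation: [-2.175, -2.267, -0.001]
force: [-0.9, 0.2, -1.6]
opening: 0.0216
```

```bash
python3 st.py
python3 - <<'E'
from h import *
s=snap('scene','s14.png')
cv2.imwrite('pics/c14.png',cv2.resize(s['pixels'][20:320,180:480][:,:,::-1],(600,600)))
E
```

```text
53.25 [0.5391 0.2575 0.3367] [-0.9  0.2 -1.6] [ 0.   -0.13 -0.02] 0.02159236165593231 [0.36 0.11 1.3  0.   1.73 0.32]
```

View pics/c14.png

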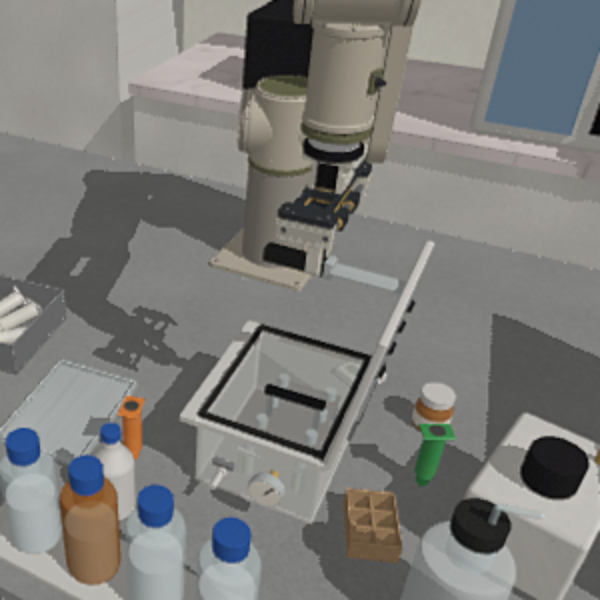

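Request:
{"name": "step_arm", "arguments": {"deltas": [{"offset": [-5.4,0,0],"roll": 0},{"offset": [-5.4,-2.4,0],"roll": 0},{"offset": [-5.4,-2.4,0],"roll": 0},{"offset": [-5.4,-2.4,0],"roll": 0},{"offset": [-5.4,-2.4,0],"roll": 0},{"offset": [-5.4,-2.5,0],"roll": 0.058},{"offset": [0,0,6],"roll": 0},{"offset": [0,0,6],"roll": 0},{"offset": [0,0,6],"roll": 0},{"offset": [0,0,6],"roll": 0},{"offset": [0,0,5],"roll": 0},{"offset": [0,0,0],"roll": 0}]}}

```text
t: 54.8
tool_pos: [0.4276, -0.0706, 0.0427]
orientation: [-2.235, -2.197, 0.006]
force: [0.1, -0.4, -1.0]
opening: 0.0218
```

Request:
{"name": "step_arm", "arguments": {"deltas": [{"offset": [0,0,1],"roll": 0},{"offset": [0,0,1],"roll": 0},{"offset": [0,0,0],"roll": 0},{"offset": [0,0,0],"roll": 0}]}}

```text
t: 55.3
tool_pos: [0.4321, -0.0718, 0.0272]
orientation: [2.239, 2.202, 0.001]
force: [0.8, 0.1, -0.9]
opening: 0.0216
```

Request:
{"name": "step_arm", "arguments": {"deltas": [{"offset": [0,0,1],"roll": 0},{"offset": [0,0,0.8],"roll": 0},{"offset": [0,0,0.2],"roll": 0},{"offset": [0,0,0.2],"roll": 0},{"offset": [0,0,0],"roll": 0},{"offset": [0,0,0],"roll": 0}]}}

```text
t: 56.05
tool_pos: [0.4314, -0.0716, 0.0046]
orientation: [-2.24, -2.202, 0.0]
force: [-2.8, 1.0, 3.7]
opening: 0.0216
```

Request:
{"name": "step_arm", "arguments": {"deltas": [{"offset": [0,0,0],"roll": 0},{"offset": [0,0,0],"roll": 0},{"offset": [0,0,0],"roll": 0},{"offset": [0,0,-2],"roll": 0},{"offset": [0,0,-5.5],"roll": 0},{"offset": [0,0,-5.5],"roll": 0},{"offset": [0,0,-5.5],"roll": 0},{"offset": [0,0,-5.5],"roll": 0},{"offset": [0,0,-5.5],"roll": 0},{"offset": [4.8,2.6,0],"roll": 0},{"offset": [4.8,2.6,0],"roll": 0},{"offset": [4.8,2.6,0],"roll": 0}], "fingers": 6}}

```text
t: 57.55
tool_pos: [0.5128, 0.0725, 0.2997]
orientation: [2.24, 2.201, 0.001]
force: [1.0, -1.3, 0.2]
opening: 0.06
```

Request:
{"name": "step_arm", "arguments": {"deltas": [{"offset": [4.8,2.6,0],"roll": 0},{"offset": [4.8,2.6,0],"roll": 0},{"offset": [0,0,0],"roll": 0},{"offset": [0,0,0],"roll": 0}]}}

```text
t: 58.05
tool_pos: [0.5653, 0.166, 0.299]
orientation: [-2.239, -2.203, 0.002]
force: [-0.9, -0.1, 0.3]
opening: 0.0598
```

```bash
python3 w.py w15 rack_grip@.116 tray@0
python3 - <<'E'
from h import *
s=snap('scene','s15.png')
for t in('rack_grip','tray','blade_grip','blade_tip'):
  for o in cams.pinpoint(s,t): print(t,np.round(o['xy']),atz(s,o['xy'],.116 if t[0]=='r' else 0 if t[0]=='t' else .012),round(o['score'],2))
E
```

```text
t 58.05 tcp [0.565 0.166 0.299] q [ 0.199  0.083  1.394 -0.     1.666  0.215] F [-0.911 -0.121  0.322] open 0.05983123402491126 az 1.5544484538001773 z [-0.001 -0.001 -1.   ]
cam [0.568 0.248 0.465]
rack_grip pin [250.  89.] [0.562 0.259 0.116] 0.63
rack_grip box [250.  87.] [0.562 0.261 0.116] 0.79
rack_grip box [258. 137.] [0.569 0.211 0.116] 0.29
tray pin [317. 314.] [ 0.667 -0.105 -0.   ] 0.95
tray box [284. 302.] [ 0.611 -0.079 -0.   ] 0.91
rack_grip [326. 217.] [0.5580003  0.25363712 0.116     ] 0.63
rack_grip [184. 187.] [ 0.65528743 -0.23105267  0.116     ] 0.29
tray [212. 226.] [ 0.67028005 -0.11131809  0.        ] 0.58
tray [253. 188.] [ 0.41008436 -0.09700263  0.        ] 0.2
blade_grip [252. 187.] [ 0.42152823 -0.09562551  0.012     ] 0.6
blade_tip [284. 200.] [0.42834843 0.04817303 0.012     ] 0.8
blade_tip [180. 185.] [ 0.54526828 -0.35127097  0.012     ] 0.56
```

View pics/w15.png

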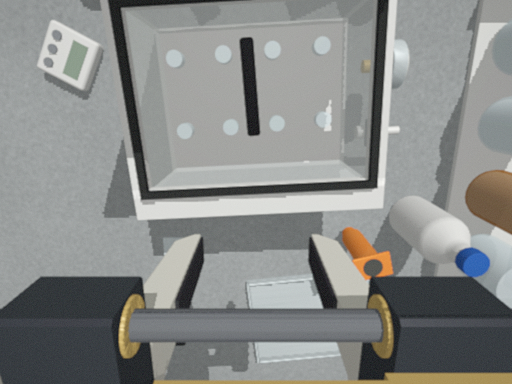

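```bash
cat > tray.py <<'E'
from h import *
np.set_printoptions(precision=4,suppress=True)
for n in('scene','side','wrist'):
    p=snap(n)
    for o in cams.silhouettes(p,'tray')[:1]:
        m=np.array(o['mask'])
        c=max(cv2.findContours(m.astype(np.uint8),0,2)[0],key=cv2.contourArea)[:,0]
        W=np.array([atz(p,x,.012)[:2] for x in c.astype(float)])
        print(n,m.sum(),c.min(0),c.max(0),cv2.minAreaRect((W*1000).astype(np.float32)),o['score'])
w=p
a,b=atz(w,(247,39),.123),atz(w,(254,135),.123);print('handle',a,b,(a+b)/2,np.linalg.norm(a-b),np.arctan2(*(a-b)[1::-1]))
# rack base corners in tank at z~.012 not needed
E
python3 tray.py
```

```text
scene 1893 [178 201] [247 251] ((667.884033203125, -103.32910919189453), (231.9044647216797, 165.37124633789062), 5.534831523895264) 0.8
side 206 [293 142] [317 156] ((505.43609619140625, -404.02825927734375), (62.95051574707031, 109.11902618408203), 77.72126770019531) 0.73
wrist 3704 [245 274] [321 309] ((608.1844482421875, -53.27931594848633), (123.43476104736328, 65.49015045166016), 2.258099317550659) 0.8
handle [0.5603 0.3056 0.123 ] [0.5655 0.2132 0.123 ] [0.5629 0.2594 0.123 ] 0.09255018345324652 1.6269257276245264
```

Request:
{"name": "step_arm", "arguments": {"deltas": [{"offset": [0,0,0],"roll": -0.072},{"offset": [4.2,0.15,0],"roll": 0},{"offset": [4.1,0.15,0],"roll": 0},{"offset": [0,0,0],"roll": 0},{"offset": [0,0,5],"roll": 0},{"offset": [0,0,5],"roll": 0},{"offset": [0,0,4],"roll": 0},{"offset": [0,0,3],"roll": 0},{"offset": [0,0,0],"roll": 0},{"offset": [0,0,0],"roll": 0}]}}

```text
t: 60.1
tool_pos: [0.5648, 0.249, 0.1311]
orientation: [2.159, 2.281, 0.002]
force: [-0.2, -0.3, 1.3]
opening: 0.0597
```

Request:
{"name": "step_arm", "arguments": {"deltas": [{"offset": [0,0,1.5],"roll": 0},{"offset": [0,0,1.5],"roll": 0},{"offset": [0,0,0],"roll": 0},{"offset": [0,0,0],"roll": 0},{"offset": [0,0,0],"roll": 0}]}}

```text
t: 60.72
tool_pos: [0.5644, 0.2493, 0.1]
orientation: [2.159, 2.281, 0.001]
force: [0.9, 0.0, -0.1]
opening: 0.0598
```

Request:
{"name": "step_arm", "arguments": {"deltas": [{"offset": [0,0,0],"roll": 0},{"offset": [0,0,0],"roll": 0},{"offset": [0,0,0],"roll": 0},{"offset": [0,0,0],"roll": 0},{"offset": [0,0,0],"roll": 0},{"offset": [0,0,0],"roll": 0},{"offset": [0,0,0],"roll": 0}], "fingers": 0, "grip_force": 55}}

```text
t: 61.6
tool_pos: [0.5635, 0.2492, 0.0994]
orientation: [-2.159, -2.281, 0.001]
force: [-4.4, -0.3, 2.7]
opening: 0.0137
```

Request:
{"name": "step_arm", "arguments": {"deltas": [{"offset": [0,0,-0.5],"roll": 0},{"offset": [0,0,-1],"roll": 0},{"offset": [0,0,0],"roll": 0},{"offset": [0,0,0],"roll": 0}]}}

```text
t: 62.1
tool_pos: [0.5641, 0.2492, 0.1145]
orientation: [2.159, 2.281, 0.0]
force: [0.1, -0.5, -5.3]
opening: 0.0136
```

```bash
python3 st.py
```

```text
62.1 [0.5641 0.2492 0.1145] [ 0.1 -0.5 -5.3] [-0.09 -0.07 -0.03] 0.01357709875860564 [ 0.33  0.24  1.55 -0.    1.34  0.28]
```

Request:
{"name": "step_arm", "arguments": {"deltas": [{"offset": [0,0,-2],"roll": 0},{"offset": [0,0,-2.5],"roll": 0},{"offset": [0,0,-2.5],"roll": 0},{"offset": [0,0,-2.5],"roll": 0},{"offset": [0,0,-2.5],"roll": 0},{"offset": [0,0,-2.5],"roll": 0},{"offset": [0,0,-1],"roll": 0},{"offset": [-2,0.46,0],"roll": 0},{"offset": [-3.4,0.77,0],"roll": 0},{"offset": [-3.4,0.77,0],"roll": 0},{"offset": [-3.4,0.77,0],"roll": 0}]}}

```text
t: 63.48
tool_pos: [0.598, 0.1267, 0.268]
orientation: [-2.159, -2.281, 0.003]
force: [-0.0, 0.4, -4.9]
opening: 0.0137
```

Request:
{"name": "step_arm", "arguments": {"deltas": [{"offset": [-3.4,0.77,0],"roll": 0},{"offset": [-3.4,0.77,0],"roll": 0},{"offset": [-3.4,0.77,0],"roll": 0},{"offset": [-3.4,0.77,0],"roll": 0},{"offset": [-3.4,0.77,0],"roll": 0},{"offset": [-3.4,0.77,0],"roll": 0},{"offset": [-3,0.6,0],"roll": 0},{"offset": [-1.3,0.3,0],"roll": 0},{"offset": [0,0,0],"roll": -0.039},{"offset": [0,0,0],"roll": 0},{"offset": [0,0,0],"roll": 0}]}}

```text
t: 64.85
tool_pos: [0.6668, -0.1142, 0.2691]
orientation: [-2.115, -2.323, 0.0]
force: [0.0, 0.0, -5.5]
opening: 0.0139
```

```bash
python3 st.py
python3 - <<'E'
from h import *
np.set_printoptions(precision=4,suppress=True)
for n in('scene','side'):
    p=snap(n,n+'16.png')
    for t,z in(('rack_grip',.285),('tray',0)):
        for o in cams.pinpoint(p,t)[:2]: print(n,t,o['xy'].round() if hasattr(o['xy'],'round') else o['xy'],atz(p,o['xy'],z),round(o['score'],2))
E
python3 tray.py|head -3
```

```text
64.85 [ 0.6668 -0.1142  0.2691] [ 0.   0.  -5.5] [-0.11 -0.1   0.  ] 0.013854673685119036 [-0.25  0.33  1.17  0.    1.64 -0.34]
scene rack_grip [207.4, 155.6] [ 0.6587 -0.1095  0.285 ] 0.84
scene rack_grip [363.7, 218.4] [0.7082 0.3904 0.285 ] 0.64
scene tray [213.0, 224.6] [ 0.6622 -0.1127  0.    ] 0.78
side rack_grip [241.3, 128.4] [ 0.6783 -0.1312  0.285 ] 0.72
side rack_grip [229.6, 271.8] [0.4833 0.3932 0.285 ] 0.49
side tray [246.6, 188.1] [ 0.6542 -0.1062  0.    ] 0.95
side tray [232.3, 273.3] [0.551 0.26  0.   ] 0.52
scene 1881 [178 202] [247 251] ((668.3567504882812, -103.44270324707031), (233.309814453125, 169.65060424804688), 5.31754207611084) 0.73
side 1804 [215 167] [276 209] ((659.3157958984375, -98.1038818359375), (228.40126037597656, 173.88111877441406), 4.10664176940918) 0.89
wrist 4870 [167  93] [339 122] ((657.72607421875, -42.07164001464844), (220.17604064941406, 35.69015121459961), 5.4412007331848145) 0.97
```

Request:
{"name": "step_arm", "arguments": {"deltas": [{"offset": [0,-0.2,0],"roll": 0},{"offset": [0,0,3],"roll": 0},{"offset": [0,0,3.5],"roll": 0},{"offset": [0,0,3.5],"roll": 0},{"offset": [0,0,3],"roll": 0},{"offset": [0,0,1.5],"roll": 0},{"offset": [0,0,0.7],"roll": 0},{"offset": [0,0,0],"roll": 0},{"offset": [0,0,0],"roll": 0}]}}

```text
t: 66.58
tool_pos: [0.666, -0.1152, 0.1192]
orientation: [2.113, 2.322, 0.002]
force: [0.5, 0.5, -4.2]
opening: 0.0134
```

```bash
python3 st.py; python3 tray.py|sed -n 1,3p
python3 - <<'E'
from h import *
np.set_printoptions(precision=4,suppress=True)
a=snap('scene','s17.png');b=snap('side','d17.png')
A=a['pixels'][130:280,130:330][:,:,::-1];B=b['pixels'][90:240,170:370][:,:,::-1]
cv2.imwrite('pics/m17.png',cv2.resize(np.hstack([A,B]),(800,300),interpolation=cv2.INTER_CUBIC))
E
```

```text
66.575 [ 0.666  -0.1152  0.1192] [ 0.5  0.5 -4.2] [-0.11 -0.1  -0.  ] 0.013429180110848603 [-0.25  0.39  1.37  0.    1.38 -0.34]
scene 602 [200 209] [248 251] ((664.547119140625, -42.23921585083008), (86.29345703125, 226.071533203125), 79.87077331542969) 0.95
side 485 [222 178] [275 209] ((642.0098876953125, -96.1052017211914), (181.37606811523438, 166.71893310546875), 5.980739116668701) 0.77
wrist 8562 [118  89] [388 127] ((657.3359985351562, -39.03949737548828), (220.1309051513672, 28.861268997192383), 6.079468727111816) 0.65
```

Request:
{"name": "step_arm", "arguments": {"deltas": [{"offset": [0,0,1],"roll": 0},{"offset": [0,0,0.7],"roll": 0},{"offset": [0,0,0.2],"roll": 0},{"offset": [0,0,0.2],"roll": 0},{"offset": [0,0,0],"roll": 0},{"offset": [0,0,0],"roll": 0}]}}

```text
t: 67.72
tool_pos: [0.6653, -0.115, 0.0974]
orientation: [2.114, 2.323, 0.0]
force: [-4.9, 0.8, 5.6]
opening: 0.0134
```

Request:
{"name": "step_arm", "arguments": {"deltas": [{"offset": [0,0,0],"roll": 0},{"offset": [0,0,0],"roll": 0},{"offset": [0,0,0],"roll": 0},{"offset": [0,0,0],"roll": 0},{"offset": [0,0,-2],"roll": 0},{"offset": [0,0,-5],"roll": 0},{"offset": [-2,0,-5],"roll": 0},{"offset": [-5,-3,-5],"roll": 0},{"offset": [-5,-3,0],"roll": 0},{"offset": [-5,-3,0],"roll": 0},{"offset": [0,0,0],"roll": 0},{"offset": [0,0,0],"roll": 0}], "fingers": 6}}

```text
t: 69.22
tool_pos: [0.5963, -0.2828, 0.2584]
orientation: [2.115, 2.322, 0.001]
force: [-0.0, -0.6, -0.2]
opening: 0.0602
```

```bash
python3 w.py w18 rack_grip@.114 bin@0 tray@0 blade_grip@.012 blade_tip@.012
python3 - <<'E'
from h import *
np.set_printoptions(precision=4,suppress=True)
P=[snap(n,n+'18.png') for n in('scene','side')]
for t in('rack_grip','blade_grip','blade_tip','bin','tray','vialbox','beaker','washbottle','jar','timer','tipbox'):
    r=[cams.pinpoint(p,t)[:1] for p in P]
    if all(r): print(t,tri([(p,o[0]['xy']) for p,o in zip(P,r)]),[round(o[0]['score'],2) for o in r])
A=cv2.imread('pics/w18.png');B=cv2.imread('pics/scene18.png');cv2.imwrite('pics/m18.png',cv2.resize(np.hstack([A,B]),(800,300),interpolation=cv2.INTER_AREA))
E
```

```text
t 69.225 tcp [ 0.596 -0.283  0.258] q [-0.521  0.28   1.247  0.001  1.614 -0.614] F [-0.045 -0.59  -0.185] open 0.06016174383179497 az 1.6640005805067373 z [ 0.001 -0.    -1.   ]
cam [ 0.589 -0.201  0.424]
bin pin [211. 204.] [ 0.541 -0.345  0.   ] 0.63
bin box [219. 202.] [ 0.552 -0.34   0.   ] 0.63
tray box [304.  81.] [ 0.648 -0.172  0.   ] 0.94
blade_grip box [126.  20.] [ 0.432 -0.126  0.012] 0.87
blade_grip box [302.  80.] [ 0.644 -0.173  0.012] 0.21
blade_tip box [125.  17.] [ 0.431 -0.123  0.012] 0.87
rack_grip [ 0.658  -0.1183  0.1172] [0.62, 0.69]
blade_grip [ 0.4428 -0.0836  0.0169] [0.52, 0.84]
blade_tip [0.4457 0.0483 0.0217] [0.72, 0.75]
bin [ 0.5498 -0.3316  0.0152] [0.9, 0.57]
tray [ 0.6651 -0.1111 -0.0212] [0.86, 0.61]
vialbox [ 0.6557  0.4311 -0.0098] [0.86, 0.74]
beaker [ 0.6972 -0.3028 -0.0038] [0.92, 0.82]
washbottle [0.7992 0.0779 0.0025] [0.73, 0.62]
jar [ 0.3833  0.4446 -0.0114] [0.91, 0.8]
timer [ 0.3282  0.326  -0.0144] [0.44, 0.67]
tipbox [ 0.5871 -0.5139 -0.0096] [0.86, 0.68]
```

View pics/m18.png

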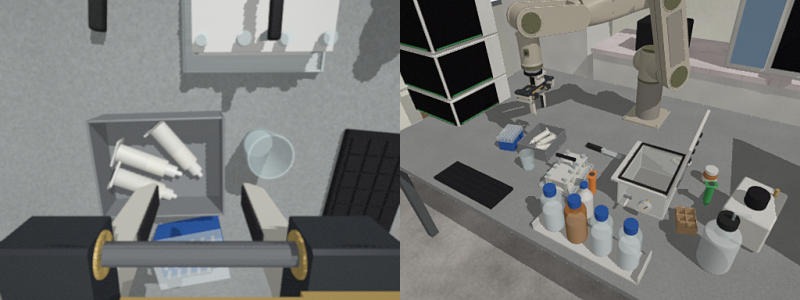

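```bash
python3 -c "
from plant import robot
print(robot.close_job())"
```

```text
the job is handed in; nothing more can be done
None
```

I did every part of the task and handed the job in at about 69 s; no verdict came back.

- **Cartridges:** Three were present, in the three ports nearest the robot; the fourth port was empty. I twisted each one out while pulling, with at most about 14 N read, below the 17 N that lifts the lid. All three lie in the bin in the last picture.
- **Lid and blade:** I levered the lid with the blade in the front gap, reading about 6 N upward on the blade. I then swung the lid open with the blade to about 1.7 rad, worked out from the arm position rather than measured. The blade is back flat on the bench where it was.
- **Rack:** I carried it upright into the steel tray. It touched down at the height expected for the tray floor. From the arm position, its handle is about 1 mm from the tray centre.

**Last checks:**
- The last picture shows the rack in the tray, the lid past upright, the cartridges in the bin, and the robot clear of everything.
- The two-camera fix on the rack handle is about 10 mm off the tray centre and 117 mm high. That is rougher than the arm-based figure but within the 35 mm and 119 mm limits.
- The same cameras put the blade grip at 17 mm instead of 12 mm and the tip at 22 mm. They did the same for the tip before I touched it, so I took this as camera error.
- The bystanders agree with their first positions to within about 25 mm, except the jar. Its first camera fix disagreed by about 110 mm; that looked like a wrong match between the two cameras, and nothing went near the jar.

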